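Lay out stripped copper tubes by length on a row of V stands

TASK

Lay the four loose bare copper tubes on the table into the four V stands, one to a stand, in order of length: the shortest on the stand next to the brass post, then longer and longer to the longest at the far end of the row. Each tube must lie in both saddles of its stand, centred lengthwise, and be let go.

Things in the scene. Friction and masses are not known exactly. Their poses are not given: they have to be found in the camera images.
- tube_70_mid (a point): Midpoint of the shortest bare copper tube: a straight round tube 70 mm long and 16 mm in diameter, lying loose on the table. The point lies on its axis, halfway along and 8 mm above the table; y runs along the tube, z is up at the start.
- tube_100_mid (a point): Midpoint of the second shortest bare copper tube: a straight round tube 100 mm long and 14 mm in diameter, lying loose on the table. The point lies on its axis, halfway along and 7 mm above the table; y runs along the tube, z is up at the start.
- tube_130_mid (a point): Midpoint of the second longest (and thinnest) bare copper tube: a straight round tube 130 mm long and 10.4 mm in diameter, lying loose on the table. The point lies on its axis, halfway along and 5.2 mm above the table; y runs along the tube, z is up at the start.
- tube_160_mid (a point): Midpoint of the longest bare copper tube: a straight round tube 160 mm long and 12 mm in diameter, lying loose on the table. The point lies on its axis, halfway along and 6 mm above the table; y runs along the tube, z is up at the start.
- stand1_seat (a point): Stand 1, an outer one of four alike fixed 70 mm apart in a row on a flat aluminium bar. Grey foot with two steel V saddles 50 mm apart, each 6 mm thick, V open 90 degrees upward, 34 mm wide. Point: bottom of the V, midway between the saddles, 38 mm above the table; x along the groove (as a tube lies in it), y along the row, z up. A seated tube's axis is 1.41 x its radius above it.
- stand2_seat (a point): Stand 2, next to stand 1, same shape, point and axes. The V arms of each stand rise 17 mm above the point; between its two saddles there are 44 mm of free space for fingers.
- stand3_seat (a point): Stand 3, between stands 2 and 4, same shape, point and axes.
- stand4_seat (a point): Stand 4, the outer one at the other end of the row from stand 1, same shape, point and axes.
- post_top (a point): Centre of the flat top of the round brass stop post, 24 mm in diameter, on the end of the bar, top 36 mm above the table. It stands at either end of the bar, in line with the row, 60 mm beyond the outer stand, and marks where the row begins; the other end has only a low dark steel clip, 15 mm above the table.

How it is judged:
By the outcome, as a careful person would: the job done as asked, in the order asked, and still so for the second after the job is handed in, with the robot touching nothing.
It also fails if it takes over 102 s, if anything falls off the work surface, if the arm or the gripper's body presses on something with over 40 N, if the wrist force passes 120 N, or if a joint passes its speed limit or range.

ROBOT

A 6-joint arm with a two-finger parallel gripper is mounted at the origin on a cart in front of the work surface, level with it; the furniture and walls round the work are solid. World frame = base frame: x ahead of the robot, y to its left, z up, the work surface at z = 0. Lengths are in m, angles in rad, forces in N, time in s.
With the tool pointing down it reaches from about 0.35 to 0.975 m from the base axis. Payload 4.9 kg.
Tool frame: the origin (TCP) lies at the very end of the fingers, on their centre line; the grasp point (between the pads) lies 19 mm behind it; z points along the fingers, y is the line along which they close (so a half turn about z gives the same grasp; the last joint's range is limited). The gripper opens to 85 mm and grips with 20 to 120 N. Pads are 22 mm wide; open, the fingers measure 114 mm over their backs; the gripper's body (76 mm by 85 mm) begins 54 mm behind the grasp point. The pads swing forward as they close: fully open they stand 13 mm farther back than shut.
Start: joints at [1.042, 0.053, 1.613, -0, 1.476, -0.119], TCP at [0.249, 0.573, 0.201] pointing down, gripper open.
Joint ranges: [-3.01, 3.01], [-1.01, 2.22], [0.06, 2.58], [-1.02, 4.17], [0.09, 2.62], [-3.14, 3.14]. Speed limits (rad/s): [2.57, 2.57, 3.14, 3.14, 3.14, 3.14].

INTERFACE

Orientations are given as a unit quaternion [w, x, y, z].
In Python, from plant import manip, vision, order gives the robot as it stands.
- The arm moves only by the tool play_rows, never from a script. Its argument "steps" is a list that holds one entry, the list of rows, each a list of 6 numbers: the shift along the tool's x, y, z in mm, then the turn, a rotation vector about the tool's x, y, z in degrees. A call has 1 to 12 rows; each row is the pose to reach, as a shift and turn from the pose commanded when the call began, along the tool's axes at that moment; what a row does not reach only later rows make up. A row lasts 1/12 s, in which the tool goes at most 41.7 mm and 7.16 degrees, less where a joint would pass 70% of its speed; a pose out of reach is approached as far as the arm can. A call with a gripper value outside its range is refused whole. "claw" is the gripper's target within -1 to 1 (fully open at 1, half-way at 0, shut at -1), set as the call begins (left out, the last holds). The fingers move at their own pace and stop on an object; the grip force is fixed at half the most. Time passes only in rows, so rows that repeat a pose let the fingers close. It gives the time, the measured TCP pose, the force, the opening and the grip force at its end, in the units of the state.
- manip.state(): the state, without advancing time (a new reading comes with each control period).
- vision.grab_frame(name): name is "scene" or "top"; returns (picture, depth): 420x560x3 uint8, blue, green, red; 420x560 float32, m along the optical axis (not along the pixel's ray), 0 where there is no reading.
- vision.camera_info(name): a dict with "K" (3x3 intrinsics, pixels), "eye" and "orientation" of the camera in the world. Camera axes: x right, y down, z forward; pixel columns grow to the right and rows downward; lengths in m; the calibration is good to about 2 mm. A picture is of the moment at which its call begins. camera_info takes no time and is no camera call.
- order.job_done(): hands the job in; it is judged then, once.
The state is a dict: "time": time; "joint_pos": joint angles; "joint_vel": joint speeds; "joint_efforts": joint torques, N m; "tool_pos": TCP position; "tool_rot": TCP orientation; "contact_force": force on the tool from outside, world axes, zero at the start; "ft_torque": the same for the moment, N m; "gripper_width": opening from 0.0 (shut) to 1.0 (fully open); "grasp_force": force on a finger pad.
Only numpy, scipy, OpenCV 4.12 (cv2) and the standard library are available. Lean on these libraries where they do the work, as an engineer would, in place of code of your own. Each camera call takes 0.05 s, during which the arm holds its last target. There are 200 camera calls.

## Working session

There is one attempt and no reset: what is moved stays moved. The work goes in short steps, Python scripts to look and compute and a tool call to move; the robot and the scene stay as the last step left them, time stands still between calls to the robot, and variables do not carry over. Pictures are saved under pics/ and viewed, at most 14 in all, crops included, and the job is handed in when it is done.

Besides the shell and the picture viewer there is one more tool, called after "Call:" as name([rows], argument=value, ...), one row to a line, values as JSON. play_rows: Moves the arm, as the interface text tells. Its arguments: {"type":"object","properties":{"steps":{"type":"array"},"claw":{"type":"number"}},"required":["steps"]}

```bash
mkdir -p pics; ls
python3 - <<'E'
from plant import manip, vision, order
import cv2,numpy as np
for n in ("scene","top"):
    p,d=vision.grab_frame(n); cv2.imwrite(f"pics/{n}0.png",p); np.save(f"pics/{n}0.npy",d)
    i=vision.camera_info(n); print(n,i)
print(manip.state())
E
```

```text
pics
scene {'K': array([[388.01286327,   0.        , 282.53924435],
       [  0.        , 388.01286327, 212.58187255],
       [  0.        ,   0.        ,   1.        ]]), 'eye': array([-0.01466437, -0.31876986,  0.74052362]), 'orientation': array([-0.33054473,  0.82483904, -0.42444104,  0.17386933])}
top {'K': array([[388.00035137,   0.        , 281.83964985],
       [  0.        , 388.00035137, 207.29575183],
       [  0.        ,   0.        ,   1.        ]]), 'eye': array([0.48615711, 0.06770117, 0.92518298]), 'orientation': array([-0.01778968,  0.71282669, -0.70018248,  0.03614054])}
{'time': 0.1, 'joint_pos': array([ 1.04199845e+00,  5.33137176e-02,  1.61417030e+00,  1.75782753e-05,
        1.47598866e+00, -1.19008238e-01]), 'joint_vel': array([-0.00069855, -0.0016668 , -0.00433929, -0.00035345,  0.00060435,
       -0.00025069]), 'joint_efforts': array([ 4.49566433e-04, -3.94900811e+01, -3.71364534e+01, -1.33912608e-04,
        3.87507782e-03,  2.58524057e-05]), 'tool_pos': array([0.24869325, 0.57271182, 0.19966369]), 'tool_rot': array([-3.07470496e-04,  2.03464915e-01,  9.79081786e-01, -8.88346680e-04]), 'contact_force': array([ 0.61478113, -0.25225766, -0.18391456]), 'ft_torque': array([-0.01606374,  0.0011479 , -0.01529341]), 'grasp_force': 0.0, 'gripper_width': 1.0019978623420742}
```

View pics/top0.png

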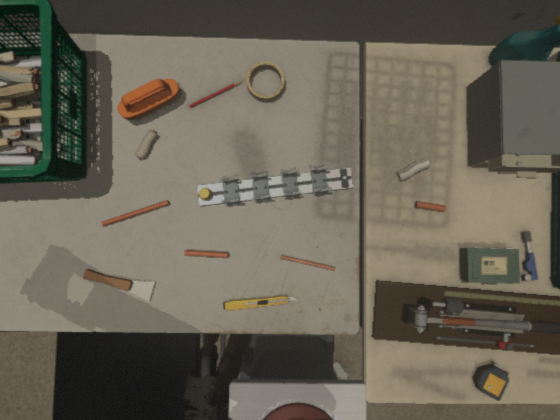

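View pics/scene0.png

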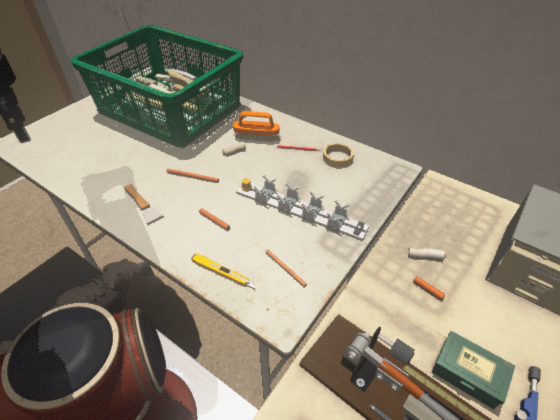

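The top view shows the tubes: 160 at (103–169, 222–203), 100 at (185–228, 254), 130 at (281–334, 257–269) and 70 at (416–445, 206). The post is at the left (+y) end (206,194), and the stands are at u≈231, 261, 290 and 319.

```bash
cat > h.py <<'E'
from plant import manip, vision, order
import cv2,numpy as np
from scipy.spatial.transform import Rotation as R
def cam(n):
    i=vision.camera_info(n); q=i['orientation']; return i['K'],np.array(i['eye']),R.from_quat([*q[1:],q[0]]).as_matrix()
def ray(n,uv,z):
    K,e,M=cam(n); r=M@np.linalg.inv(K)@np.array([*uv,1.]); return e+r*(z-e[2])/r[2]
def proj(n,p):
    K,e,M=cam(n); c=K@(M.T@(np.array(p)-e)); return c[:2]/c[2]
def depthpt(n,uv,d):
    K,e,M=cam(n); return e+M@np.linalg.inv(K)@np.array([*uv,1.])*d[int(round(uv[1])),int(round(uv[0]))]
def tubes(n,img,rois):
    hsv=cv2.cvtColor(img,cv2.COLOR_BGR2HSV); out={}
    m=((hsv[...,0]<14)&(hsv[...,1]>95)&(hsv[...,2]>50)).astype(np.uint8)
    for k,(x0,y0,x1,y1,z) in rois.items():
        s=np.zeros_like(m); s[y0:y1,x0:x1]=m[y0:y1,x0:x1]
        c,l,st,ce=cv2.connectedComponentsWithStats(s)
        j=1+np.argmax(st[1:,4]); v,u=np.nonzero(l==j)
        P=np.array([ray(n,(a,b),z)[:2] for a,b in zip(u,v)])
        mu=P.mean(0); w,V=np.linalg.eigh(np.cov((P-mu).T)); ax=V[:,1]; t=(P-mu)@ax; s2=(P-mu)@V[:,0]
        mid=mu+ax*(t.max()+t.min())/2
        out[k]=mid,np.degrees(np.arctan2(ax[1],ax[0]))%180,np.ptp(t)*1e3,np.ptp(s2)*1e3
    return out
E
python3 - <<'E'
from h import *
p=cv2.imread('pics/top0.png');d=np.load('pics/top0.npy')
r=tubes('top',p,{'160':(95,195,175,230,.006),'100':(178,243,235,265,.007),'130':(275,250,340,275,.0052),'70':(408,195,452,218,.008)})
for k,v in r.items(): print(k,np.round(v[0],4),np.round(v[1:],1))
p2=cv2.imread('pics/scene0.png')
r=tubes('scene',p2,{'160':(160,162,225,188,.006),'100':(192,203,235,235,.007),'130':(260,245,310,290,.0052),'70':(405,270,450,305,.008)})
for k,v in r.items(): print('s',k,np.round(v[0],4),np.round(v[1:],1))
c=p[160:215,190:360]; cv2.imwrite('pics/c1.png',cv2.resize(c,None,fx=4.7,fy=4.7,interpolation=cv2.INTER_CUBIC))
c=p2[165:245,230:375]; cv2.imwrite('pics/c2.png',cv2.resize(c,None,fx=5.5,fy=5.5,interpolation=cv2.INTER_CUBIC))
print('post',depthpt('top',(206,194),d), 'table',depthpt('top',(240,240),d),depthpt('top',(430,215),d),depthpt('top',(430,235),d))
E
```

```text
160 [0.5373 0.3892] [109.6 160.8  10.8]
100 [0.4449 0.2201] [87.4 98.5 12.2]
130 [ 0.4278 -0.0184] [ 78.2 128.7   7.8]
70 [ 0.5661 -0.312 ] [83.1 70.9 15.5]
s 160 [0.5341 0.3884] [109.6 159.4  14.7]
s 100 [0.4422 0.2203] [ 87.3 100.4  14.5]
s 130 [ 0.4251 -0.0185] [ 78.1 130.3   9. ]
s 70 [ 0.5635 -0.3098] [82.  71.2 20.4]
post [0.58161248 0.21961564 0.03614143] table [4.77500725e-01 1.42125893e-01 1.70772553e-04] [ 0.54505023 -0.31252396  0.00273979] [ 0.49703814 -0.31208402  0.00235773]
```

View pics/c1.png

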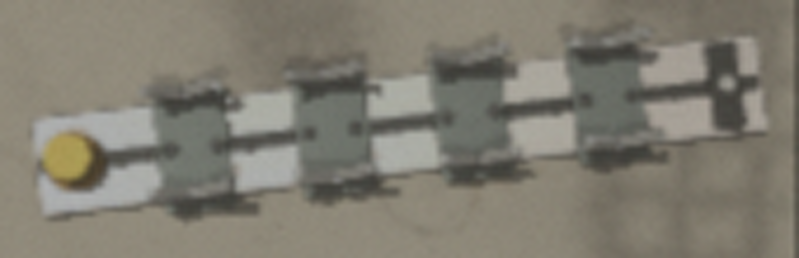

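View pics/c2.png

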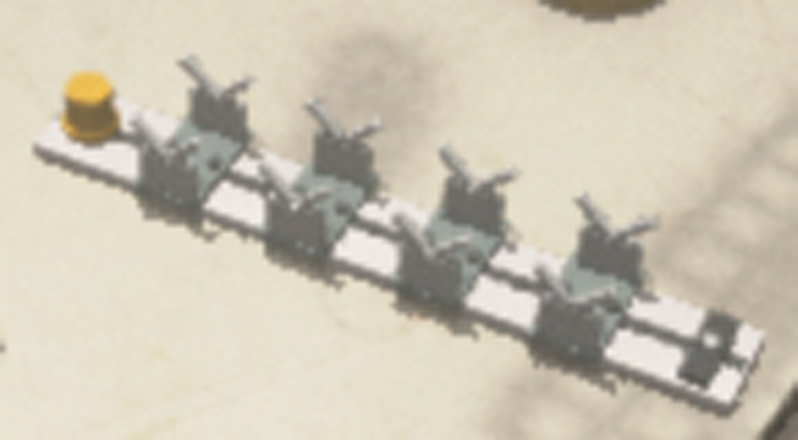

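The crops show the post at c1 (70,158). The foot bolt pairs have midpoints c1 (196,148), (332,130), (470,115) and (609,98), and the clip is at (727,83). In c2 the post top is at (91,88) and the clip dot at (713,340). I'll fit the row from these and overlay the V geometry on both images.

Run:
```python
from h import *
d=np.load('pics/top0.npy');p=cv2.imread('pics/top0.png');p2=cv2.imread('pics/scene0.png')
c=lambda a,b:(190+a/4.7-.4,160+b/4.7-.4); s=lambda a,b:(230+a/5.5-.4,165+b/5.5-.4)
pt=ray('top',c(70,158),.036); ps=ray('scene',s(91,88),.036); print('post',pt,ps)
print('clip',ray('top',c(727,83),.015),ray('scene',s(713,340),.015))
f=[]
for a,b in ((196,148),(332.5,130),(470.5,115.5),(609,98.5)):
    u=c(a,b); z=depthpt('top',u,d)[2]; f.append(ray('top',u,z)); print(np.round(f[-1],4))
f=np.array(f)[:,:2]; dr=np.polyfit(np.arange(4),f,1)[0]; print(np.linalg.norm(dr),np.degrees(np.arctan2(dr[1],dr[0])),np.linalg.norm(f[0]-pt[:2]))
# joint lsq: top-view points
x=dr/np.linalg.norm(dr)
o=np.mean([pt[:2]]+[f[k]-x*(.06+.07*k) for k in range(4)],0); print('o',o)
gx=np.array([-x[1],x[0]]) # perp (groove)
print('groove deg',np.degrees(np.arctan2(gx[1],gx[0])), 'seats',[np.round(o+x*(.06+.07*k),4) for k in range(4)])
off=ps[:2]-pt[:2]
for n,im,oo in (('top',p,o),('scene',p2,o+off)):
    im=cv2.resize(im,None,fx=5,fy=5,interpolation=cv2.INTER_CUBIC)
    for k in range(4):
        b=oo+x*(.06+.07*k)
        for sg in (-1,1):
            q=[b+gx*sg*.025+x*t for t in(-.017,0,.017)]
            L=[proj(n,[*a,z]) for a,z in zip(q,(.055,.038,.055))]
            cv2.polylines(im,[np.int32((np.array(L)+.5)*5)],False,(0,0,255),1)
    w=im[160*5:215*5,195*5:355*5] if n=='top' else im[165*5:245*5,230*5:375*5]
    cv2.imwrite(f'pics/ov_{n}.png',w)
```

```text
post [0.58336424 0.22313414 0.036     ] [0.58048248 0.22075487 0.036     ]
clip [ 0.63037728 -0.10263838  0.015     ] [ 0.62953919 -0.10286136  0.015     ]
[0.5917 0.164  0.0167]
[0.6024 0.0962 0.0152]
[0.611  0.027  0.0162]
[ 0.621  -0.0427  0.0165]
0.06959884831246171 -82.03814952431398 0.05968817044110674
o [0.58360871 0.22426229]
groove deg 7.9618504756860204 seats [array([0.5919, 0.1648]), array([0.6016, 0.0955]), array([0.6113, 0.0262]), array([ 0.621 , -0.0431])]
```

View pics/ov_top.png

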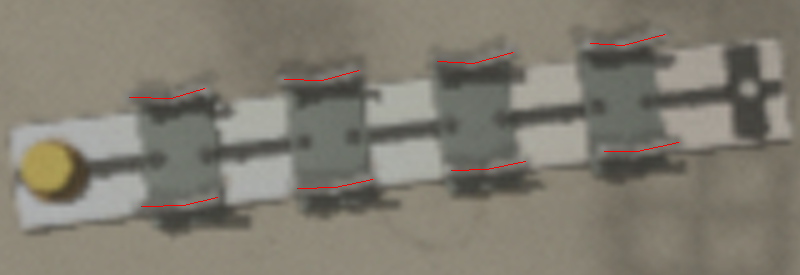

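View pics/ov_scene.png

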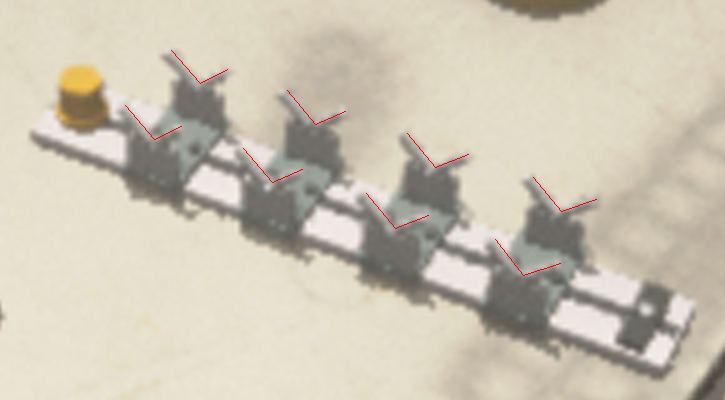

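```bash
cat > plan.py <<'E'
import sys,numpy as np
from h import manip,R
# usage: plan.py x y z yaw (mm, deg): row from current measured pose to target
s=manip.state(); q=s['tool_rot']; M=R.from_quat([*q[1:],q[0]])
def row(t):
    a=np.radians(t[3]); X=np.array([np.cos(a),np.sin(a),0]); Z=np.array([0,0,-1.]); T=np.column_stack([X,np.cross(Z,X),Z])
    return np.round(np.r_[M.inv().apply(np.array(t[:3])-s['tool_pos']*1e3),(M.inv()*R.from_matrix(T)).as_rotvec(degrees=True)],1)
m=M.as_matrix()
print('t',round(s['time'],2),'pos',np.round(s['tool_pos']*1e3,1),'yaw',round(np.degrees(np.arctan2(m[1,0],m[0,0])),2),'tilt',np.round(m[2,:2],4),'F',np.round(s['contact_force'],1),'w',round(s['gripper_width'],3),'g',s['grasp_force'])
v=list(map(float,sys.argv[1:]))
for i in range(0,len(v),4): print(v[i:i+4],row(v[i:i+4]).tolist())
E
python3 plan.py 535.7 388.8 100 109.6
```

```text
t 0.1 pos [248.7 572.7 199.7] yaw 156.52 tilt [ 0.0002 -0.0019] F [ 0.6 -0.3 -0.2] w 1.002 g 0.0
[535.7, 388.8, 100.0, 109.6] [-336.5, -54.2, 99.7, -0.1, 0.0, 46.9]
```

Call:
play_rows([
  [[-336.5, -54.2, 99.7, -0.1, 0, 46.9], [-336.5, -54.2, 99.7, -0.1, 0, 46.9], [-336.5, -54.2, 99.7, -0.1, 0, 46.9], [-336.5, -54.2, 99.7, -0.1, 0, 46.9], [-336.5, -54.2, 99.7, -0.1, 0, 46.9], [-336.5, -54.2, 99.7, -0.1, 0, 46.9], [-336.5, -54.2, 99.7, -0.1, 0, 46.9], [-336.5, -54.2, 99.7, -0.1, 0, 46.9], [-336.5, -54.2, 99.7, -0.1, 0, 46.9], [-336.5, -54.2, 99.7, -0.1, 0, 46.9], [-336.5, -54.2, 99.7, -0.1, 0, 46.9], [-336.5, -54.2, 99.7, -0.1, 0, 46.9]],
], claw=0)

```text
time: 1.1
tool_pos: [0.5354, 0.3898, 0.1009]
tool_rot: [-0.0, 0.576, 0.817, 0.001]
contact_force: [0.1, -0.3, -0.4]
gripper_width: 0.499
grasp_force: 0.0
```

```bash
python3 plan.py 535.7 388.8 3 109.6
python3 - <<'E'
from h import *
for n,c in (('top',(95,175)),('scene',(150,140))):
    p,d=vision.grab_frame(n); cv2.imwrite(f'pics/a_{n}.png',p)
a=cv2.imread('pics/a_top.png')[175:245,90:190];b=cv2.imread('pics/a_scene.png')[120:200,150:250]
f=lambda i:cv2.resize(i,(400,int(400*i.shape[0]/i.shape[1])),interpolation=cv2.INTER_CUBIC)
a,b=f(a),f(b);a=cv2.copyMakeBorder(a,0,b.shape[0]-a.shape[0],0,0,0);cv2.imwrite('pics/a.png',np.hstack([a,b]))
E
```

```text
t 1.1 pos [535.4 389.8 100.9] yaw 109.63 tilt [0.001  0.0008] F [ 0.1 -0.3 -0.4] w 0.499 g 0.0
[535.7, 388.8, 3.0, 109.6] [-1.2, -0.1, 97.9, 0.0, -0.1, 0.0]
```

View pics/a.png

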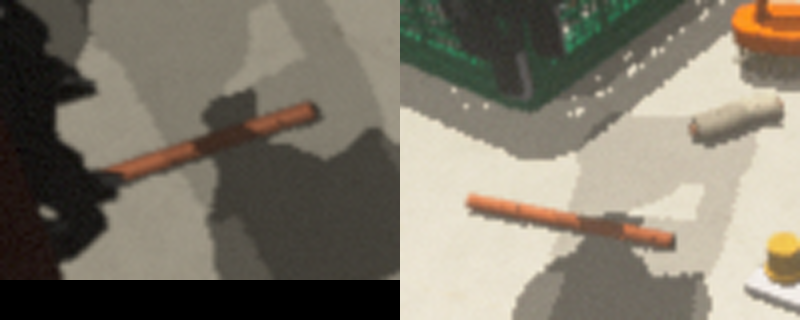

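Run:
```python
from h import *
a=np.radians(109.6);y=np.array([np.sin(a),-np.cos(a),0]);x=np.array([np.cos(a),np.sin(a),0])
for s in(-1,1):
  for e in (-1,0,1):
    P=np.array([.5354,.3898,.106])+s*y*.025+e*x*.011
    print(s,e,(proj('top',P)-[90,175])*4,(proj('scene',P)-[150,120])*4+[400,0])
```

```text
-1 -1 [146.44548685 181.27337458] [540.69267916 128.0786882 ]
-1 0 [126.07820311 187.97771864] [525.57962874 125.24593015]
-1 1 [105.68357862 194.69106251] [510.52568745 122.42425139]
1 -1 [118.43105596  90.96659834] [572.71017174  85.25046001]
1 0 [98.12456946 97.58443238] [558.0088987   82.58756947]
1 1 [ 77.79093032 104.21111539] [543.36332982  79.93476882]
```

The seen fingertips lie within a few px of the projections and slightly higher, which fits the half-open pads being retracted. I'll descend and watch force.

Call:
play_rows([
  [[-1, 0, 40, 0, 0, 0], [-1, 0, 75, 0, 0, 0], [-1, 0, 90, 0, 0, 0], [-1, 0, 96, 0, 0, 0], [-1, 0, 97, 0, 0, 0], [-1, 0, 97, 0, 0, 0]],
])

```text
time: 1.7
tool_pos: [0.5371, 0.3896, 0.0056]
tool_rot: [0.001, 0.576, 0.817, 0.002]
contact_force: [0.3, 0.3, -0.4]
gripper_width: 0.501
grasp_force: 0.0
```

```bash
python3 plan.py 535.7 388.8 3 109.6
python3 - <<'E'
from h import *
for n in ('top','scene'):
    p,d=vision.grab_frame(n); cv2.imwrite(f'pics/b_{n}.png',p)
a=cv2.imread('pics/b_top.png')[175:245,90:190];b=cv2.imread('pics/b_scene.png')[120:200,150:250]
f=lambda i:cv2.resize(i,(400,int(400*i.shape[0]/i.shape[1])),interpolation=cv2.INTER_CUBIC)
a,b=f(a),f(b);a=cv2.copyMakeBorder(a,0,b.shape[0]-a.shape[0],0,0,0);cv2.imwrite('pics/b.png',np.hstack([a,b]))
E
```

```text
t 1.7 pos [537.1 389.6   5.6] yaw 109.66 tilt [0.001  0.0035] F [ 0.3  0.3 -0.4] w 0.501 g 0.0
[535.7, 388.8, 3.0, 109.6] [-0.2, -1.6, 2.6, 0.2, -0.1, 0.1]
```

View pics/b.png

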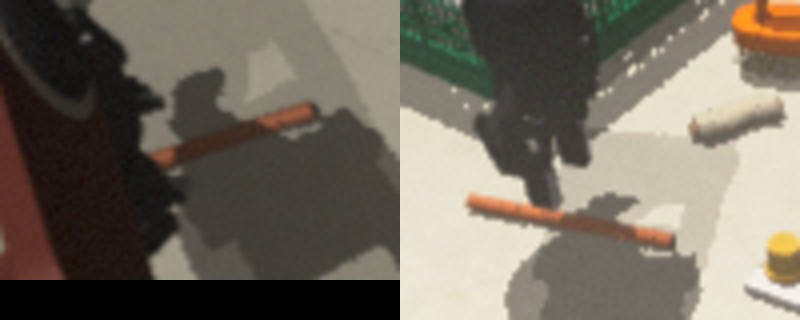

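The scene view has the near finger tip at crop (545,205), i.e. px (186,170), which is higher than expected. I'll check with depth.

Run:
```python
from h import *
p,d=vision.grab_frame('scene')
for uv in ((186,171),(186,168),(185,166),(186,162),(193,160),(194,157),(193,150),(175,158),(192,175),(215,180)): print(uv,np.round(depthpt('scene',uv,d)*1e3,0),p[uv[1],uv[0]])
a=np.radians(109.6);y=np.array([np.sin(a),-np.cos(a),0])
for s in(-1,1): print(proj('scene',np.array([.537,.3896,.0056])+s*y*.025))
from h import manip; print(manip.state()['tool_pos'])
```

```text
(186, 171) [506. 373.  46.] [70 78 96]
(186, 168) [507. 371.  57.] [63 67 72]
(185, 166) [508. 376.  61.] [59 64 67]
(186, 162) [508. 366.  80.] [65 69 72]
(193, 160) [557. 397.  40.] [66 76 82]
(194, 157) [559. 393.  51.] [51 58 62]
(193, 150) [559. 392.  77.] [55 63 66]
(175, 158) [479. 370. 109.] [59 64 69]
(192, 175) [532. 384.   8.] [ 63  78 113]
(215, 180) [557. 318.   5.] [ 74 102 157]
[188.24151455 179.42488461]
[195.62838948 168.62179575]
[0.53819695 0.38973354 0.00689177]
```

Call:
play_rows([
  [[0, 0, 0, 0, 0, 0], [0, 0, 0, 0, 0, 0], [0, 0, 0, 0, 0, 0], [0, 0, 0, 0, 0, 0], [0, 0, 0, 0, 0, 0], [0, 0, 0, 0, 0, 0]],
], claw=-1)

```text
time: 2.35
tool_pos: [0.5364, 0.3886, 0.0041]
tool_rot: [0.0, 0.576, 0.817, 0.001]
contact_force: [-0.2, -0.3, -0.0]
gripper_width: 0.001
grasp_force: 0.0
```

```bash
python3 plan.py 535.7 388.8 3 109.6;python3 plan.py
python3 - <<'E'
from h import *
p,d=vision.grab_frame('scene'); cv2.imwrite('pics/c_s.png',cv2.resize(p[120:200,150:250],None,fx=5,fy=5,interpolation=cv2.INTER_CUBIC))
E
```

```text
t 2.35 pos [536.4 388.6   4.1] yaw 109.62 tilt [0.0006 0.0014] F [-0.2 -0.3 -0. ] w 0.001 g 0.0
[535.7, 388.8, 3.0, 109.6] [0.4, -0.6, 1.1, 0.1, -0.0, 0.0]
t 2.35 pos [536.4 388.6   4.1] yaw 109.62 tilt [0.0006 0.0014] F [-0.2 -0.3 -0. ] w 0.001 g 0.0
```

View pics/c_s.png

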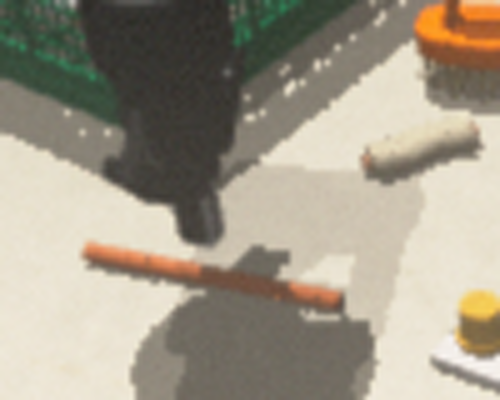

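Run:
```python
from h import *
p,d=vision.grab_frame('scene');p2,d2=vision.grab_frame('top')
K,e,M=cam('scene')
for v in range(158,176,2): print(v,[np.round(depthpt('scene',(u,v),d)*1e3).astype(int).tolist() for u in (187,189,191,193)])
print(proj('scene',[.5364,.3886,.0041]),proj('scene',[.5364,.3886,.0241]),proj('top',[.5364,.3886,.0041]),proj('top',[.5364,.3886,.0241]))
cv2.imwrite('pics/c_t.png',cv2.resize(p2[170:250,90:190],None,fx=6,fy=6,interpolation=cv2.INTER_CUBIC))
```

```text
158 [[515, 368, 88], [525, 373, 79], [533, 375, 73], [546, 382, 62]]
160 [[513, 367, 83], [530, 381, 65], [532, 375, 67], [541, 377, 60]]
162 [[523, 383, 62], [527, 378, 62], [531, 375, 60], [539, 377, 54]]
164 [[523, 384, 54], [524, 377, 57], [531, 378, 52], [539, 379, 46]]
166 [[521, 383, 49], [524, 379, 49], [531, 379, 44], [537, 378, 41]]
168 [[526, 393, 33], [525, 382, 40], [532, 381, 35], [563, 412, 0]]
170 [[546, 421, -1], [550, 416, -1], [553, 411, -1], [557, 407, -2]]
172 [[532, 403, 10], [546, 413, -5], [548, 406, -3], [550, 399, -1]]
174 [[527, 399, 8], [530, 394, 9], [533, 389, 8], [536, 384, 9]]
[192.17548055 174.57978316] [191.04569481 169.24465312] [135.61085059 213.17065756] [132.58077347 212.64215662]
```

View pics/c_t.png

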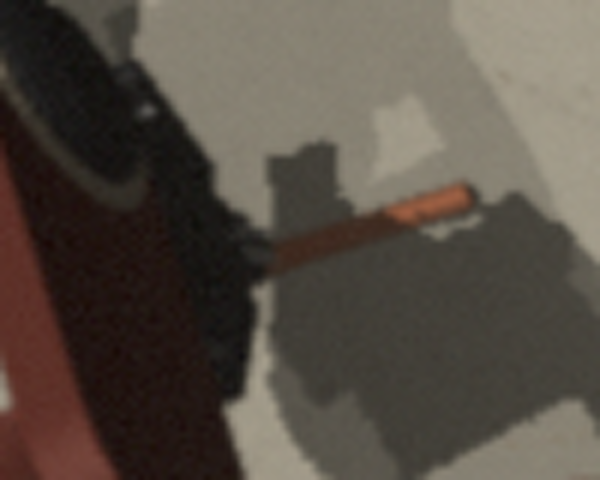

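The pictures show the real fingertips about 25–30 mm above where the reported TCP puts them; xy agrees. I'll go down in small steps, watching force and depth.

Call:
play_rows([
  [[0, 0, 0, 0, 0, 0], [0, 0, 0, 0, 0, 0], [0, 0, 0, 0, 0, 0], [0, 0, 0, 0, 0, 0], [0, 0, 5, 0, 0, 0], [0, 0, 10, 0, 0, 0], [0, 0, 12, 0, 0, 0], [0, 0, 12, 0, 0, 0]],
], claw=0)

```text
time: 3.17
tool_pos: [0.5356, 0.3881, -0.0093]
tool_rot: [-0.0, 0.576, 0.817, -0.0]
contact_force: [0.2, 0.5, -0.2]
gripper_width: 0.495
grasp_force: 0.0
```

```bash
python3 plan.py 535.7 388.8 3 109.6
python3 - <<'E'
from h import *
p,d=vision.grab_frame('scene')
for v in range(162,182,2): print(v,[np.round(depthpt('scene',(u,v),d)*1e3).astype(int).tolist() for u in (184,186,188,193,195)])
cv2.imwrite('pics/d_s.png',cv2.resize(p[120:200,150:250],None,fx=6,fy=6,interpolation=cv2.INTER_CUBIC))
E
```

```text
t 3.17 pos [535.6 388.1  -9.3] yaw 109.62 tilt [ 0.0003 -0.0007] F [ 0.2  0.5 -0.2] w 0.495 g 0.0
[535.7, 388.8, 3.0, 109.6] [0.6, 0.3, -12.3, -0.0, -0.0, 0.0]
162 [[570, 458, -4], [507, 365, 81], [517, 370, 72], [554, 395, 36], [557, 390, 37]]
164 [[495, 360, 84], [507, 367, 73], [515, 369, 67], [-15, -319, 741], [555, 390, 30]]
166 [[496, 363, 76], [505, 366, 68], [511, 366, 64], [571, 421, -3], [555, 392, 22]]
168 [[490, 357, 75], [508, 372, 56], [512, 369, 55], [564, 414, -3], [568, 410, -3]]
170 [[503, 377, 49], [504, 370, 52], [512, 371, 46], [558, 408, -3], [560, 402, -1]]
172 [[501, 375, 45], [503, 370, 45], [510, 370, 41], [550, 400, -1], [555, 397, -4]]
174 [[503, 381, 33], [504, 373, 37], [509, 372, 34], [536, 384, 8], [540, 380, 8]]
176 [[506, 387, 20], [504, 375, 28], [508, 372, 27], [531, 380, 7], [533, 373, 8]]
178 [[516, 403, -2], [519, 397, -1], [523, 394, -2], [533, 383, -4], [533, 375, 0]]
180 [[510, 397, -2], [515, 394, -4], [516, 387, -1], [523, 373, 0], [529, 372, -3]]
```

View pics/d_s.png

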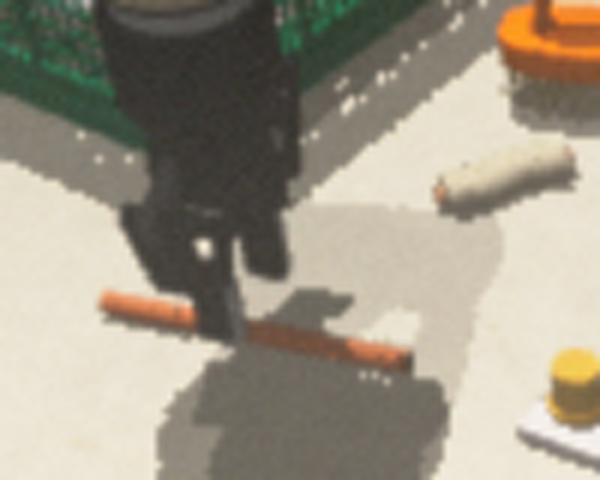

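The near finger now straddles the tube at crop (220,335), with its tip at z≈22 mm while reported z is −9. I'll continue down, checking force.

Call:
play_rows([
  [[0, 0, 5, 0, 0, 0], [0, 0, 9, 0, 0, 0], [0, 0, 10, 0, 0, 0], [0, 0, 10, 0, 0, 0], [0, 0, 10, 0, 0, 0]],
])

```text
time: 3.63
tool_pos: [0.5364, 0.3886, -0.0181]
tool_rot: [0.0, 0.576, 0.817, 0.001]
contact_force: [-0.2, -0.7, -0.5]
gripper_width: 0.498
grasp_force: 0.0
```

Call:
play_rows([
  [[0, 0, 1, 0, 0, 0], [0, 0, 2, 0, 0, 0], [0, 0, 3, 0, 0, 0], [0, 0, 4, 0, 0, 0], [0, 0, 4, 0, 0, 0], [0, 0, 4, 0, 0, 0]],
])

```text
time: 4.13
tool_pos: [0.5364, 0.3886, -0.022]
tool_rot: [0.0, 0.576, 0.817, 0.001]
contact_force: [0.6, -0.1, 0.3]
gripper_width: 0.506
grasp_force: 0.0
```

```bash
python3 plan.py
python3 - <<'E'
from h import *
p,d=vision.grab_frame('scene')
for v in range(166,188,2): print(v,[np.round(depthpt('scene',(u,v),d)*1e3).astype(int).tolist() for u in (184,186,188,193,195)])
E
```

```text
t 4.13 pos [536.4 388.6 -22. ] yaw 109.62 tilt [0.0006 0.0014] F [ 0.6 -0.1  0.3] w 0.506 g 0.0
166 [[495, 362, 76], [507, 370, 64], [512, 367, 63], [554, 399, 19], [557, 394, 20]]
168 [[493, 361, 71], [505, 369, 59], [511, 367, 56], [555, 402, 10], [555, 393, 14]]
170 [[490, 359, 67], [499, 363, 59], [509, 367, 51], [559, 409, -4], [563, 406, -5]]
172 [[491, 362, 58], [503, 370, 46], [511, 372, 40], [550, 400, -1], [555, 397, -4]]
174 [[501, 378, 36], [502, 370, 39], [511, 373, 32], [536, 384, 9], [539, 379, 9]]
176 [[501, 380, 27], [503, 374, 29], [508, 371, 27], [533, 382, 4], [534, 375, 7]]
178 [[500, 381, 20], [504, 378, 19], [505, 369, 23], [531, 381, -1], [534, 376, -1]]
180 [[509, 396, -1], [513, 391, -2], [508, 376, 10], [524, 374, 0], [528, 371, -2]]
182 [[505, 392, -4], [508, 387, -3], [510, 381, -2], [518, 369, -1], [522, 365, -2]]
184 [[499, 386, -4], [503, 382, -5], [504, 374, -1], [512, 363, -1], [517, 359, -3]]
186 [[492, 379, -3], [496, 374, -3], [500, 371, -4], [508, 359, -3], [508, 350, 1]]
```

Call:
play_rows([
  [[0, 0, 1, 0, 0, 0], [0, 0, 2, 0, 0, 0], [0, 0, 3, 0, 0, 0], [0, 0, 3, 0, 0, 0], [0, 0, 3, 0, 0, 0]],
])

```text
time: 4.6
tool_pos: [0.5364, 0.3886, -0.0251]
tool_rot: [0.0, 0.576, 0.817, 0.001]
contact_force: [-0.0, -0.3, -0.4]
gripper_width: 0.5
grasp_force: 0.0
```

Call:
play_rows([
  [[0, 0, 0, 0, 0, 0], [0, 0, 0, 0, 0, 0], [0, 0, 0, 0, 0, 0], [0, 0, 0, 0, 0, 0], [0, 0, 0, 0, 0, 0], [0, 0, 0, 0, 0, 0]],
], claw=-1)

```text
time: 5.1
tool_pos: [0.5368, 0.3888, -0.0245]
tool_rot: [0.0, 0.576, 0.817, 0.001]
contact_force: [-0.6, -0.4, 2.2]
gripper_width: 0.101
grasp_force: 58.7
```

The grip chord is about 8.6 mm, less than 12 mm, so the tips hold the tube above its axis. I'll open, go 4 mm lower and grip again.

Call:
play_rows([
  [[0, 0, -1, 0, 0, 0], [0, 0, -1, 0, 0, 0], [0, 0, 0, 0, 0, 0], [0, 0, 2, 0, 0, 0], [0, 0, 4, 0, 0, 0], [0, 0, 4, 0, 0, 0]],
], claw=-0.4)

```text
time: 5.6
tool_pos: [0.536, 0.3883, -0.0298]
tool_rot: [-0.0, 0.576, 0.817, 0.0]
contact_force: [0.3, 0.2, -0.1]
gripper_width: 0.297
grasp_force: 0.0
```

Call:
play_rows([
  [[0, 0, 0, 0, 0, 0], [0, 0, 0, 0, 0, 0], [0, 0, 0, 0, 0, 0], [0, 0, 0, 0, 0, 0], [0, 0, 0, 0, 0, 0]],
], claw=-1)

```text
time: 6.02
tool_pos: [0.5365, 0.3886, -0.0289]
tool_rot: [0.0, 0.576, 0.817, 0.001]
contact_force: [-0.3, -0.4, -0.4]
gripper_width: 0.107
grasp_force: 58.6
```

Call:
play_rows([
  [[0, 0, -5, 0, 0, 0], [0, 0, -20, 0, 0, 0], [0, 0, -45, 0, 0, 0], [0, 0, -75, 0, 0, 0], [0, 0, -100, 0, 0, 0], [0, 0, -110, 0, 0, 0], [0, 0, -110, 0, 0, 0], [0, 0, -110, 0, 0, 0]],
])

```text
time: 6.68
tool_pos: [0.5366, 0.3887, 0.0818]
tool_rot: [0.0, 0.576, 0.817, 0.001]
contact_force: [-0.5, -0.6, -1.0]
gripper_width: 0.11
grasp_force: 58.6
```

```bash
python3 plan.py 619.8 -43.6 80 188
python3 - <<'E'
from h import *
p,d=vision.grab_frame('scene')
cv2.imwrite('pics/e_s.png',cv2.resize(p[90:190,140:260],None,fx=5,fy=5,interpolation=cv2.INTER_CUBIC))
E
```

```text
t 6.68 pos [536.6 388.7  81.8] yaw 109.62 tilt [0.0009 0.0028] F [-0.5 -0.6 -1. ] w 0.11 g 58.626251220703125
[619.8, -43.6, 80.0, 188.0] [-435.1, -66.8, 1.2, 0.2, 0.1, -78.4]
```

View pics/e_s.png

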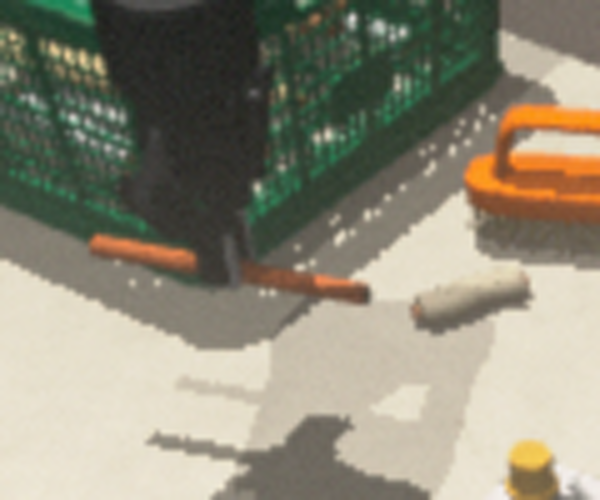

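Run:
```python
from h import *
a=ray('scene',(158,138.4),.116);b=ray('scene',(213.6,148),.116)
print(a,b,np.linalg.norm(a-b),(a+b)/2,np.degrees(np.arctan2(*(a-b)[:2][::-1])))
p,d=vision.grab_frame('scene')
print([np.round(depthpt('scene',uv,d)*1e3) for uv in ((165,140),(172,141),(195,145),(205,147))])
```

```text
[0.50711437 0.46364262 0.116     ] [0.56366452 0.3117499  0.116     ] 0.1620781190081777 [0.53538945 0.38769626 0.116     ] 110.4204616618677
[array([511., 440., 118.]), array([519., 421., 118.]), array([542., 358., 119.]), array([554., 333., 116.])]
```

Held centrally: tube axis at z≈116 with reported z≈81, so the offset is ≈35.5 mm. Moving to stand 4.

Call:
play_rows([
  [[-36, -5.5, 0, 0, 0, -6.5], [-72, -11, 0, 0, 0, -13], [-108, -16.6, 0, 0, 0, -19.5], [-145, -22.2, 0, 0, 0, -26], [-181, -27.8, 0, 0, 0, -32.5], [-217, -33.3, 0, 0, 0, -39], [-254, -39, 0, 0, 0, -45.7], [-290, -44.5, 0, 0, 0, -52.3], [-326, -50, 0, 0, 0, -58.8], [-363, -55.7, 0, 0, 0, -65.3], [-399, -61.3, 0, 0, 0, -71.9], [-435.1, -66.8, 0, 0.2, 0.1, -78.4]],
])

```text
time: 7.78
tool_pos: [0.6179, -0.0453, 0.078]
tool_rot: [-0.003, -0.073, 0.997, 0.0]
contact_force: [0.6, 0.4, 0.2]
gripper_width: 0.107
grasp_force: 58.8
```

Call:
play_rows([
  [[0, 0, 0, 0, 0, 0], [0, 0, 0, 0, 0, 0], [0, 0, 0, 0, 0, 0]],
])

```text
time: 8.03
tool_pos: [0.6183, -0.0433, 0.0786]
tool_rot: [-0.003, -0.069, 0.998, 0.0]
contact_force: [-0.3, 0.2, 0.7]
gripper_width: 0.111
grasp_force: 58.9
```

```bash
python3 plan.py 619.8 -43.6 13 188
```

```text
t 8.03 pos [618.3 -43.3  78.6] yaw -172.06 tilt [0.0052 0.0011] F [-0.3  0.2  0.7] w 0.111 g 58.8501763343811
[619.8, -43.6, 13.0, 188.0] [-1.8, -0.6, 65.6, 0.1, -0.3, -0.1]
```

```bash
cat > seg.py <<'E'
import sys
from h import *
# seg.py x y z halfmm : find copper pixels around predicted point, report mid/angle/length per camera (all components merged)
x,y,z,hm,ang=map(float,sys.argv[1:6]); P=np.array([x,y,z])/1e3
for n in('top','scene'):
    p,d=vision.grab_frame(n); hsv=cv2.cvtColor(p,cv2.COLOR_BGR2HSV)
    m=((hsv[...,0]<14)|(hsv[...,0]>172))&(hsv[...,1]>90)&(hsv[...,2]>40)
    v,u=np.nonzero(m); Q=np.array([ray(n,(a,b),P[2])[:2] for a,b in zip(u,v)])
    a=np.radians(ang); D=np.array([np.cos(a),np.sin(a)]); N=np.array([-D[1],D[0]])
    t=(Q-P[:2])@D*1e3; s=(Q-P[:2])@N*1e3; k=(abs(t)<hm+12)&(abs(s)<14)
    if k.sum()<8: print(n,'few',k.sum()); continue
    t,s=t[k],s[k]; f=np.polyfit(t,s,1)
    hz=[depthpt(n,(a,b),d)[2]*1e3 for a,b in zip(u[k],v[k])]
    print(n,k.sum(),'t range',t.min().round(1),t.max().round(1),'mid',((t.max()+t.min())/2).round(1),'lat at 0',f[1].round(1),'dang',np.degrees(f[0]).round(1),'z',np.median(hz).round(1))
E
python3 seg.py 619.8 -43.6 114.5 80 8
```

```text
Traceback (most recent call last):
  File "seg.py", line 8, in <module>
    v,u=np.nonzero(m); Q=np.array([ray(n,(a,b),P[2])[:2] for a,b in zip(u,v)])
                                   ~~~^^^^^^^^^^^^^^
  File "h.py", line 7, in ray
    K,e,M=cam(n); r=M@np.linalg.inv(K)@np.array([*uv,1.]); return e+r*(z-e[2])/r[2]
          ~~~^^^
  File "h.py", line 5, in cam
    i=vision.camera_info(n); q=i['orientation']; return i['K'],np.array(i['eye']),R.from_quat([*q[1:],q[0]]).as_matrix()
ValueError: time passes only in moves, steps and waits
```

```bash
sed -i 's/^def cam/import functools\n@functools.lru_cache\ndef cam/' h.py; python3 seg.py 619.8 -43.6 114.5 80 8
```

```text
top 848 t range -91.9 91.9 mid 0.0 lat at 0 0.2 dang -0.3 z 440.8
scene 94 t range -78.7 75.6 mid -1.5 lat at 0 1.6 dang 1.0 z 118.0
```

Call:
play_rows([
  [[-1, -1, 25, 0, -0.3, 0], [-1, -1, 48, 0, -0.3, 0], [-1, -1, 58, 0, -0.3, 0], [-1, -1, 63, 0, -0.3, 0], [-1, -1, 65, 0, -0.3, 0], [-1, -1, 66, 0, -0.3, 0], [-1, -1, 66, 0, -0.3, 0], [-1, -1, 66, 0, -0.3, 0]],
])

```text
time: 8.85
tool_pos: [0.6217, -0.0447, 0.0162]
tool_rot: [0.003, -0.07, 0.998, -0.0]
contact_force: [0.9, 0.9, -1.6]
gripper_width: 0.107
grasp_force: 58.8
```

```bash
sed -i 's/^    if k.sum/    k\&=np.array([abs(depthpt(n,(a,b),d)[2]-P[2])<.012 for a,b in zip(u,v)])\n&/' seg.py; python3 plan.py; python3 seg.py 619.8 -43.6 48.5 80 8
```

```text
t 8.85 pos [621.7 -44.7  16.2] yaw -171.97 tilt [-0.0055 -0.0012] F [ 0.9  0.9 -1.6] w 0.107 g 58.83336067199707
top 48 t range -39.9 -15.8 mid -27.8 lat at 0 -0.2 dang 3.2 z 56.7
scene 103 t range -74.8 28.2 mid -23.3 lat at 0 0.4 dang 2.4 z 54.2
```

Call:
play_rows([
  [[0, 0, 1, 0, 0, 0], [0, 0, 2, 0, 0, 0], [0, 0, 2, 0, 0, 0], [0, 0, 2, 0, 0, 0]],
])

```text
time: 9.28
tool_pos: [0.6211, -0.0447, 0.0134]
tool_rot: [0.002, -0.07, 0.998, -0.0]
contact_force: [-1.4, 0.6, 4.4]
gripper_width: 0.114
grasp_force: 59.2
```

Call:
play_rows([
  [[0, 0, 1, 0, 0, 0], [0, 0, 1.5, 0, 0, 0], [0, 0, 1.5, 0, 0, 0]],
])

```text
time: 9.53
tool_pos: [0.6212, -0.0444, 0.0129]
tool_rot: [0.002, -0.07, 0.998, 0.0]
contact_force: [-3.6, 1.8, 8.9]
gripper_width: 0.109
grasp_force: 59.9
```

```bash
python3 plan.py; python3 seg.py 619.8 -43.6 46.5 80 8
```

```text
t 9.53 pos [621.2 -44.4  12.9] yaw -171.98 tilt [-0.004  -0.0002] F [-3.6  1.8  8.9] w 0.109 g 59.86909031867981
top 47 t range -39.7 -15.5 mid -27.6 lat at 0 1.5 dang 5.7 z 53.1
scene 104 t range -79.0 22.3 mid -28.4 lat at 0 0.5 dang 2.2 z 51.2
```

Contact at 9 N: seated. Releasing and lifting.

Call:
play_rows([
  [[0, 0, 0, 0, 0, 0], [0, 0, 0, 0, 0, 0], [0, 0, 0, 0, 0, 0], [0, 0, 0, 0, 0, 0], [0, 0, -15, 0, 0, 0], [0, 0, -50, 0, 0, 0], [0, 0, -85, 0, 0, 0], [0, 0, -100, 0, 0, 0], [0, 0, -100, 0, 0, 0]],
], claw=-0.3)

```text
time: 10.38
tool_pos: [0.6237, -0.0454, 0.1171]
tool_rot: [0.006, -0.07, 0.998, -0.001]
contact_force: [-0.1, 0.1, 1.6]
gripper_width: 0.353
grasp_force: 0.0
```

```bash
python3 plan.py 426.5 -18.5 40 78.2; python3 seg.py 619.8 -43.6 46.5 80 8
```

```text
t 10.38 pos [623.7 -45.4 117.1] yaw -171.98 tilt [-0.0124 -0.0037] F [-0.1  0.1  1.6] w 0.353 g 0.0
[426.5, -18.5, 40.0, 78.2] [192.5, 54.4, 74.5, 0.5, 0.7, 109.8]
top 52 t range -41.7 -2.3 mid -22.0 lat at 0 -3.3 dang -6.6 z 51.9
scene 202 t range -77.6 82.2 mid 2.3 lat at 0 0.8 dang -0.1 z 49.4
```

```bash
cat > sad.py <<'E'
from h import *
D=np.array([np.cos(np.radians(8)),np.sin(np.radians(8))]);N=np.array([-D[1],D[0]])
S=[(.5907,.1643),(.6004,.0950),(.6101,.0257),(.6198,-.0436)]
import sys
for n in sys.argv[1:]:
    p,d=vision.grab_frame(n)
    u,v=np.meshgrid(np.arange(150,420),np.arange(130,280)); K,e,M=cam(n)
    r=np.stack([u,v,np.ones_like(u)],-1)@np.linalg.inv(K).T*d[130:280,150:420,None]; Q=r@M.T+e
    for k,s in enumerate(S):
        t=(Q[...,:2]-s)@D*1e3; l=(Q[...,:2]-s)@N*1e3
        m=(abs(l)>7)&(abs(l)<20)&(abs(t)<38)&(Q[...,2]>.042)&(Q[...,2]<.06)
        a,b=t[m&(t<0)],t[m&(t>0)]
        print(n,k+1,m.sum(),'front',np.percentile(a,[5,25,50,75,95]).round(1),'rear',np.percentile(b,[5,25,50,75,95]).round(1),'lat',[np.median(l[m&(l<0)]).round(1),np.median(l[m&(l>0)]).round(1)])
E
python3 sad.py scene top
```

```text
scene 1 45 front [-29.5 -27.8 -27.2 -24.9 -22.7] rear [21.2 21.9 24.3 25.1 27. ] lat [np.float64(-13.5), np.float64(14.3)]
scene 2 54 front [-29.4 -27.8 -26.2 -24.7 -22.2] rear [20.9 22.1 22.8 24.3 27. ] lat [np.float64(-13.9), np.float64(14.3)]
scene 3 49 front [-29.  -28.3 -26.6 -24.5 -23.1] rear [20.4 21.6 22.6 25.1 27. ] lat [np.float64(-13.4), np.float64(14.5)]
scene 4 56 front [-29.2 -27.7 -26.6 -25.2 -23.3] rear [20.6 21.3 23.7 24.7 27.7] lat [np.float64(-13.8), np.float64(14.1)]
top 1 63 front [-26.3 -25.6 -24.1 -21.8 -21.3] rear [24.  24.3 26.3 28.2 28.9] lat [np.float64(-12.6), np.float64(13.2)]
top 2 61 front [-26.2 -25.4 -23.3 -22.1 -20.7] rear [23.2 24.4 25.2 26.9 27.9] lat [np.float64(-12.2), np.float64(13.0)]
top 3 61 front [-26.5 -25.3 -24.6 -22.6 -21.7] rear [23.5 24.1 26.1 28.2 28.6] lat [np.float64(-12.8), np.float64(14.4)]Traceback (most recent call last):
  File "sad.py", line 13, in <module>
    print(n,k+1,m.sum(),'front',np.percentile(a,[5,25,50,75,95]).round(1),'rear',np.percentile(b,[5,25,50,75,95]).round(1),'lat',[np.median(l[m&(l<0)]).round(1),np.median(l[m&(l>0)]).round(1)])
                                                                                 ~~~~~~~~~~~~~^^^^^^^^^^^^^^^^^^^
    return _quantile_unchecked(
        a, q, axis, out, overwrite_input, method, keepdims, weights)
    return _ureduce(a,
                    func=_quantile_ureduce_func,
    ...<5 lines>...
                    overwrite_input=overwrite_input,
                    method=method)
    r = func(a, **kwargs)
    result = _quantile(arr,
                       quantiles=q,
    ...<2 lines>...
                       out=out,
                       weights=wgt)
    slices_having_nans = np.isnan(arr[-1, ...])
                                  ~~~^^^^^^^^^
IndexError: index -1 is out of bounds for axis 0 with size 0
```

The saddle depth check confirms my stand model: the camera biases of −1 and +1.1 mm cancel. The 160 tube sits ≈3 mm too far toward +x, so I'll regrip and shift it.

```bash
python3 plan.py 620 -44 60 188 620 -44 11.5 188
```

```text
t 10.58 pos [618.9 -44.5 109. ] yaw -171.99 tilt [0.     0.0006] F [-0.9 -0.4 -0.9] w 0.347 g 0.0
[620.0, -44.0, 60.0, 188.0] [-1.2, 0.3, 49.0, 0.0, -0.0, 0.0]
[620.0, -44.0, 11.5, 188.0] [-1.2, 0.2, 97.5, 0.0, -0.0, 0.0]
```

Call:
play_rows([
  [[0, 0, 35, 0, 0, 0], [0, 0, 70, 0, 0, 0], [0, 0, 90, 0, 0, 0], [0, 0, 96, 0, 0, 0], [0, 0, 96, 0, 0, 0], [0, 0, 96, 0, 0, 0], [0, 0, 96, 0, 0, 0], [0, 0, 96, 0, 0, 0]],
])

```text
time: 11.25
tool_pos: [0.6223, -0.045, 0.0174]
tool_rot: [0.003, -0.07, 0.998, -0.001]
contact_force: [0.3, 0.0, -0.1]
gripper_width: 0.348
grasp_force: 0.0
```

Call:
play_rows([
  [[0, 0, 0, 0, 0, 0], [0, 0, 0, 0, 0, 0], [0, 0, 0, 0, 0, 0], [0, 0, 0, 0, 0, 0], [0, 0, -3, 0, 0, 0], [0, 0, -5, 0, 0, 0], [2, 0, -5, 0, 0, 0], [3.5, 0, -5, 0, 0, 0], [3.5, 0, -5, 0, 0, 0], [3.5, 0, -5, 0, 0, 0]],
], claw=-1)

```text
time: 12.08
tool_pos: [0.6167, -0.0453, 0.0199]
tool_rot: [0.001, -0.07, 0.998, -0.0]
contact_force: [-0.4, -0.0, -1.0]
gripper_width: 0.084
grasp_force: 57.2
```

Call:
play_rows([
  [[0, 0, 2, 0, 0, 0], [0, 0, 4, 0, 0, 0], [0, 0, 4, 0, 0, 0], [0, 0, 4, 0, 0, 0], [0, 0, 4, 0, 0, 0]],
])

```text
time: 12.5
tool_pos: [0.6174, -0.0443, 0.0184]
tool_rot: [0.001, -0.07, 0.998, 0.001]
contact_force: [-5.6, 4.3, 11.7]
gripper_width: 0.082
grasp_force: 60.7
```

Call:
play_rows([
  [[0, 0, -1, 0, 0, 0], [0, 0, -1, 0, 0, 0], [0, 0, -1, 0, 0, 0], [0, 0, -1, 0, 0, 0], [0, 0, -1, 0, 0, 0], [0, 0, -15, 0, 0, 0], [0, 0, -50, 0, 0, 0], [0, 0, -85, 0, 0, 0], [0, 0, -100, 0, 0, 0], [0, 0, -100, 0, 0, 0], [0, 0, -100, 0, 0, 0], [0, 0, -100, 0, 0, 0]],
], claw=-0.3)

```text
time: 13.5
tool_pos: [0.616, -0.045, 0.1154]
tool_rot: [0.001, -0.07, 0.998, 0.0]
contact_force: [-0.5, 0.6, -0.9]
gripper_width: 0.35
grasp_force: 0.0
```

```bash
python3 seg.py 619.8 -43.6 46.5 80 8;  python3 plan.py 426.5 -18.5 40 78.2
```

```text
top 61 t range -50.8 -9.2 mid -30.0 lat at 0 -3.7 dang -6.5 z 51.3
scene 207 t range -84.1 78.5 mid -2.8 lat at 0 0.8 dang 0.2 z 49.5
t 13.6 pos [615.4 -44.9 114.1] yaw -171.98 tilt [0.0001 0.0007] F [-0.7 -0.3 -0.3] w 0.352 g 0.0
[426.5, -18.5, 40.0, 78.2] [183.4, 52.4, 74.1, 0.0, -0.0, 109.8]
```

The 160 now sits within about 2 mm of centre. Next is the 130 tube.

Call:
play_rows([
  [[12, 3, 0, 0, 0, 6.8], [24, 7, 0, 0, 0, 13.6], [36, 10, 5, 0, 0, 20.4], [48, 14, 10, 0, 0, 27.2], [60, 17, 15, 0, 0, 34], [72, 20, 20, 0, 0, 40.8], [84, 24, 25, 0, 0, 47.6], [96, 27, 30, 0, 0, 54.4], [108, 31, 35, 0, 0, 61.2], [120, 34, 40, 0, 0, 68], [132, 38, 45, 0, 0, 74.8], [144, 41, 50, 0, 0, 81.6]],
])

```text
time: 14.6
tool_pos: [0.4667, -0.0242, 0.0637]
tool_rot: [-0.0, 0.601, 0.799, 0.0]
contact_force: [0.6, 0.4, 0.2]
gripper_width: 0.349
grasp_force: 0.0
```

Call:
play_rows([
  [[0, 0, 0, 0, 0, 0], [0, 0, 0, 0, 0, 0], [0, 0, 0, 0, 0, 0], [0, 0, 0, 0, 0, 0], [0, 0, 0, 0, 0, 0]],
])

```text
time: 15.02
tool_pos: [0.4695, -0.0248, 0.0661]
tool_rot: [0.002, 0.598, 0.801, 0.001]
contact_force: [0.9, -0.3, -0.2]
gripper_width: 0.349
grasp_force: 0.0
```

```bash
python3 plan.py 426.5 -18.5 0 78.2
```

```text
t 15.02 pos [469.5 -24.8  66.1] yaw 106.48 tilt [-0.0013  0.0039] F [ 0.9 -0.3 -0.2] w 0.349 g 0.0
[426.5, -18.5, 0.0, 78.2] [18.3, -39.7, 65.9, 0.2, 0.0, 28.3]
```

```bash
python3 - <<'E'
s=open('plan.py').read()
s=s.replace("s=manip.state(); q=s['tool_rot']","from h import vision\nL=[manip.state()]\nfor _ in range(5): vision.grab_frame('top'); L.append(manip.state())\nP=np.array([a['tool_pos'] for a in L])*1e3; print(P.round(1).tolist())\ns=L[-1]; s['tool_pos']=np.median(P,0)/1e3; Q=np.array([a['tool_rot']*np.sign(a['tool_rot'][2]) for a in L]).mean(0); q=Q/np.linalg.norm(Q)")
open('plan.py','w').write(s)
E
python3 plan.py 426.5 -18.5 0 78.2
```

```text
[[469.5, -24.8, 66.1], [469.4, -24.8, 66.1], [469.2, -24.8, 66.0], [469.1, -24.7, 65.9], [469.0, -24.7, 65.9], [468.9, -24.7, 65.8]]
t 15.27 pos [469.2 -24.7  66. ] yaw 106.45 tilt [-0.0012  0.0036] F [ 1.1  0.3 -0.1] w 0.35 g 0.0
[426.5, -18.5, 0.0, 78.2] [18.1, -39.4, 65.8, 0.2, 0.0, 28.3]
```

Call:
play_rows([
  [[5, -10, 16, 0, 0, 6], [9, -20, 32, 0, 0, 13], [14, -30, 48, 0, 0, 20], [18, -39, 60, 0.2, 0, 27], [18, -39.4, 65.8, 0.2, 0, 28.3], [18, -39.4, 65.8, 0.2, 0, 28.3], [18, -39.4, 65.8, 0.2, 0, 28.3], [18, -39.4, 65.8, 0.2, 0, 28.3], [18, -39.4, 65.8, 0.2, 0, 28.3]],
])

```text
time: 16.02
tool_pos: [0.4275, -0.0188, 0.001]
tool_rot: [0.001, 0.776, 0.631, 0.001]
contact_force: [-0.3, 1.2, 0.6]
gripper_width: 0.349
grasp_force: 0.0
```

```bash
python3 plan.py 426.5 -18.5 -29.5 78.2; python3 seg.py 426.5 -18.5 5.2 65 78.2
```

```text
[[427.5, -18.8, 1.0], [427.3, -18.8, 0.8], [427.1, -18.8, 0.7], [426.8, -18.7, 0.5], [426.6, -18.6, 0.3], [426.4, -18.6, 0.1]]
t 16.27 pos [427.  -18.7   0.6] yaw 78.16 tilt [-0.0002  0.0016] F [0.2 0.1 0.1] w 0.352 g 0.0
[426.5, -18.5, -29.5, 78.2] [0.1, -0.6, 30.1, 0.1, 0.0, -0.0]
top 18 t range 52.7 64.7 mid 58.7 lat at 0 -9.1 dang 8.2 z 9.6
scene 91 t range -65.4 6.9 mid -29.2 lat at 0 1.4 dang -0.3 z 7.0
```

Call:
play_rows([
  [[0, 0, 12, 0, 0, 0], [0, 0, 22, 0, 0, 0], [0, 0, 27, 0, 0, 0], [0, 0, 29.5, 0, 0, 0], [0, 0, 29.5, 0, 0, 0], [0, 0, 29.5, 0, 0, 0], [0, 0, 29.5, 0, 0, 0], [0, 0, 29.5, 0, 0, 0], [0, 0, 29.5, 0, 0, 0]],
])

```text
time: 17.12
tool_pos: [0.4262, -0.0185, -0.0296]
tool_rot: [0.0, 0.776, 0.63, 0.0]
contact_force: [0.1, 0.0, -0.3]
gripper_width: 0.347
grasp_force: 0.0
```

Call:
play_rows([
  [[0, 0, 0, 0, 0, 0], [0, 0, 0, 0, 0, 0], [0, 0, 0, 0, 0, 0], [0, 0, 0, 0, 0, 0], [0, 0, 0, 0, 0, 0], [0, 0, 0, 0, 0, 0]],
], claw=-1)

```text
time: 17.62
tool_pos: [0.4263, -0.0186, -0.0294]
tool_rot: [0.0, 0.776, 0.63, 0.0]
contact_force: [-0.3, -0.1, 3.3]
gripper_width: 0.091
grasp_force: 58.8
```

Call:
play_rows([
  [[0, 0, -5, 0, 0, 0], [0, 0, -20, 0, 0, 0], [0, 0, -45, 0, 0, 0], [0, 0, -75, 0, 0, 0], [0, 0, -100, 0, 0, 0], [0, 0, -110, 0, 0, 0], [0, 0, -110, 0, 0, 0], [0, 0, -110, 0, 0, 0], [0, 0, -110, 0, 0, 0]],
])

```text
time: 18.37
tool_pos: [0.4245, -0.0182, 0.0781]
tool_rot: [-0.001, 0.776, 0.63, -0.001]
contact_force: [0.3, -0.0, -0.3]
gripper_width: 0.09
grasp_force: 58.7
```

```bash
python3 plan.py 610.1 25.7 75 8; python3 seg.py 426.5 -18.5 115.2 65 78.2
```

```text
[[424.5, -18.2, 78.1], [424.3, -18.1, 77.9], [424.4, -18.1, 78.0], [424.6, -18.2, 78.2], [424.9, -18.2, 78.6], [425.1, -18.3, 78.9]]
t 18.62 pos [424.6 -18.2  78.2] yaw 78.12 tilt [-0.0002 -0.0036] F [ 0.4 -0.2 -0.3] w 0.094 g 58.74656081199646
[610.1, 25.7, 75.0, 8.0] [81.1, 172.5, 2.6, -0.2, 0.1, 70.1]
top 24 t range 52.1 64.7 mid 58.4 lat at 0 -1.4 dang 2.1 z 118.6
scene 77 t range -66.6 -8.0 mid -37.3 lat at 0 3.0 dang -1.3 z 115.7
```

Call:
play_rows([
  [[8, 17, 0, 0, 0, 6.8], [16, 34, 0, 0, 0, 13.6], [24, 51, 0, 0, 0, 20.4], [32, 68, 0, 0, 0, 27.2], [40, 85, 0, 0, 0, 34], [48, 102, 0, 0, 0, 40.8], [56, 119, 0, 0, 0, 47.6], [64, 136, 0, 0, 0, 54.4], [72, 153, 0, 0, 0, 61.2], [78, 165, 0, 0, 0, 66], [80.5, 170, 0, 0, 0, 69], [80.9, 170.9, 0, 0, 0, 70.1]],
])

```text
time: 19.72
tool_pos: [0.6109, 0.0258, 0.0799]
tool_rot: [0.0, 0.998, 0.069, -0.0]
contact_force: [-0.5, 0.9, 0.2]
gripper_width: 0.084
grasp_force: 58.9
```

Call:
play_rows([
  [[0, 0, 0, 0, 0, 0], [0, 0, 0, 0, 0, 0], [0, 0, 0, 0, 0, 0], [0, 0, 0, 0, 0, 0], [0, 0, 0, 0, 0, 0], [0, 0, 0, 0, 0, 0]],
])

```text
time: 20.22
tool_pos: [0.6097, 0.0254, 0.0803]
tool_rot: [0.0, 0.998, 0.07, 0.0]
contact_force: [-0.3, -0.0, -0.7]
gripper_width: 0.092
grasp_force: 58.9
```

```bash
python3 plan.py 610.1 25.7 12 8; python3 seg.py 610.1 25.7 115 65 8
```

```text
[[609.7, 25.4, 80.3], [609.7, 25.4, 80.3], [609.8, 25.5, 80.3], [609.8, 25.5, 80.3], [609.9, 25.5, 80.4], [609.9, 25.5, 80.3]]
t 20.47 pos [609.8  25.5  80.3] yaw 8.02 tilt [0.     0.0002] F [ 0.1  0.6 -0.3] w 0.093 g 58.905213475227356
[610.1, 25.7, 12.0, 8.0] [0.3, -0.2, 68.3, 0.0, -0.0, 0.0]
top 73 t range -63.5 -20.6 mid -42.1 lat at 0 -0.1 dang 0.2 z 119.4
scene 42 t range -67.4 64.0 mid -1.7 lat at 0 -0.9 dang -0.2 z 117.4
```

Call:
play_rows([
  [[0, 0, 22, 0, 0, 0], [0, 0, 42, 0, 0, 0], [0, 0, 55, 0, 0, 0], [0, 0, 62, 0, 0, 0], [0, 0, 65, 0, 0, 0], [0, 0, 67, 0, 0, 0], [0, 0, 67, 0, 0, 0], [0, 0, 67, 0, 0, 0], [0, 0, 67, 0, 0, 0], [0, 0, 67, 0, 0, 0], [0, 0, 68, 0, 0, 0], [0, 0, 68, 0, 0, 0]],
])

```text
time: 21.57
tool_pos: [0.61, 0.0255, 0.0124]
tool_rot: [0.0, 0.998, 0.07, 0.0]
contact_force: [-0.3, 0.2, -0.6]
gripper_width: 0.09
grasp_force: 58.9
```

Call:
play_rows([
  [[0, 0, 0.5, 0, 0, 0], [0, 0, 1, 0, 0, 0], [0, 0, 1, 0, 0, 0], [0, 0, 1, 0, 0, 0]],
])

```text
time: 21.9
tool_pos: [0.6101, 0.0256, 0.0117]
tool_rot: [-0.0, 0.998, 0.07, 0.0]
contact_force: [-1.0, 0.2, 3.4]
gripper_width: 0.087
grasp_force: 59.2
```

Contact begins, so release and lift. Claw −0.3 leaves about 30 mm open.

Call:
play_rows([
  [[0, 0, 0, 0, 0, 0], [0, 0, 0, 0, 0, 0], [0, 0, 0, 0, 0, 0], [0, 0, 0, 0, 0, 0], [0, 0, -8, 0, 0, 0], [0, 0, -30, 0, 0, 0], [0, 0, -60, 0, 0, 0], [0, 0, -85, 0, 0, 0], [0, 0, -100, 0, 0, 0], [0, 0, -100, 0, 0, 0], [0, 0, -100, 0, 0, 0], [0, 0, -100, 0, 0, 0]],
], claw=-0.3)

```text
time: 22.9
tool_pos: [0.609, 0.0256, 0.1099]
tool_rot: [-0.0, 0.998, 0.07, -0.001]
contact_force: [-0.0, -0.1, 0.4]
gripper_width: 0.349
grasp_force: 0.0
```

```bash
python3 seg.py 610.1 25.7 45.3 65 8;python3 seg.py 619.8 -43.6 46.5 80 8;  python3 plan.py 443.6 220.2 5 87.4
```

```text
top 87 t range -64.6 -7.0 mid -35.8 lat at 0 -0.3 dang -2.0 z 49.6
scene 113 t range -66.7 64.6 mid -1.1 lat at 0 0.6 dang -0.1 z 47.7
top 195 t range -80.8 7.6 mid -36.6 lat at 0 1.3 dang -0.1 z 51.7
scene 213 t range -84.1 78.5 mid -2.8 lat at 0 0.5 dang 0.2 z 49.4
[[608.8, 25.6, 109.3], [609.0, 25.6, 109.6], [609.2, 25.6, 110.0], [609.4, 25.5, 110.3], [609.6, 25.5, 110.6], [609.7, 25.5, 110.8]]
t 23.35 pos [609.3  25.6 110.1] yaw 8.02 tilt [-0.0019 -0.0002] F [ 0.5  0.  -0.3] w 0.35 g 0.0
[443.6, 220.2, 5.0, 87.4] [-136.7, -215.8, 105.4, -0.1, 0.1, -79.4]
```

Call:
play_rows([
  [[-11, -18, 0, 0, 0, -6.7], [-23, -36, 0, 0, 0, -13.4], [-35, -54, 0, 0, 0, -20], [-46, -72, 0, 0, 0, -26.8], [-58, -90, 10, 0, 0, -33.5], [-69, -108, 20, 0, 0, -40.2], [-81, -126, 35, 0, 0, -46.9], [-92, -144, 50, 0, 0, -53.6], [-104, -162, 65, 0, 0, -60.3], [-115, -180, 80, 0, 0, -67], [-129, -202, 93, 0, 0, -73.7], [-137.5, -215.8, 101, 0, 0, -79.4]],
])

```text
time: 24.35
tool_pos: [0.4412, 0.2209, 0.0085]
tool_rot: [-0.001, 0.721, 0.693, -0.001]
contact_force: [-0.2, -0.5, -0.7]
gripper_width: 0.352
grasp_force: 0.0
```

Call:
play_rows([
  [[0, 0, 0, 0, 0, 0], [0, 0, 0, 0, 0, 0], [0, 0, 0, 0, 0, 0], [0, 0, 0, 0, 0, 0], [0, 0, 0, 0, 0, 0], [0, 0, 0, 0, 0, 0]],
])

```text
time: 24.85
tool_pos: [0.4447, 0.2196, 0.0109]
tool_rot: [0.0, 0.723, 0.69, 0.001]
contact_force: [-1.2, 0.2, 0.1]
gripper_width: 0.354
grasp_force: 0.0
```

```bash
python3 plan.py 443.6 220.2 -29 87.4; python3 seg.py 443.6 220.2 7 50 87.4
```

```text
[[444.7, 219.6, 10.9], [444.4, 219.7, 10.8], [444.2, 219.7, 10.6], [444.0, 219.8, 10.5], [443.9, 219.8, 10.4], [443.8, 219.9, 10.3]]
t 25.1 pos [444.1 219.7  10.5] yaw 87.36 tilt [0.     0.0006] F [-0.3 -0.  -0.1] w 0.352 g 0.0
[443.6, 220.2, -29.0, 87.4] [0.4, -0.6, 39.5, 0.0, -0.0, -0.0]
top 55 t range -47.1 -23.0 mid -35.1 lat at 0 -3.8 dang -3.8 z 12.7
scene 118 t range -52.5 50.2 mid -1.2 lat at 0 2.7 dang 1.1 z 10.2
```

Call:
play_rows([
  [[0, -0.2, 15, 0, 0, 0], [0, -0.2, 28, 0, 0, 0], [0, -0.2, 36, 0, 0, 0], [0, -0.2, 39, 0, 0, 0], [0, -0.2, 39.5, 0, 0, 0], [0, -0.2, 39.5, 0, 0, 0], [0, -0.2, 39.5, 0, 0, 0], [0, -0.2, 39.5, 0, 0, 0], [0, -0.2, 39.5, 0, 0, 0], [0, -0.2, 39.5, 0, 0, 0]],
])

```text
time: 26.03
tool_pos: [0.4438, 0.2202, -0.0288]
tool_rot: [0.0, 0.723, 0.691, 0.0]
contact_force: [0.0, -1.0, 0.1]
gripper_width: 0.347
grasp_force: 0.0
```

Call:
play_rows([
  [[0, 0, 0, 0, 0, 0], [0, 0, 0, 0, 0, 0], [0, 0, 0, 0, 0, 0], [0, 0, 0, 0, 0, 0], [0, 0, 0, 0, 0, 0], [0, 0, 0, 0, 0, 0]],
], claw=-1)

```text
time: 26.53
tool_pos: [0.4438, 0.2201, -0.0289]
tool_rot: [0.0, 0.723, 0.691, 0.0]
contact_force: [-0.3, -0.3, 3.8]
gripper_width: 0.133
grasp_force: 58.9
```

Call:
play_rows([
  [[0, 0, -5, 0, 0, 0], [0, 0, -20, 0, 0, 0], [0, 0, -45, 0, 0, 0], [0, 0, -75, 0, 0, 0], [0, 0, -100, 0, 0, 0], [0, 0, -110, 0, 0, 0], [0, 0, -110, 0, 0, 0], [0, 0, -110, 0, 0, 0], [0, 0, -110, 0, 0, 0]],
])

```text
time: 27.28
tool_pos: [0.4419, 0.2195, 0.0785]
tool_rot: [-0.001, 0.723, 0.691, -0.002]
contact_force: [0.7, 0.0, -1.4]
gripper_width: 0.133
grasp_force: 58.7
```

```bash
python3 plan.py 600.4 95 80 8; python3 seg.py 443.6 220.2 117 50 87.4
```

```text
[[441.9, 219.5, 78.5], [441.8, 219.5, 78.2], [441.8, 219.5, 78.3], [442.0, 219.6, 78.5], [442.3, 219.6, 78.9], [442.6, 219.7, 79.3]]
t 27.53 pos [442.  219.5  78.5] yaw 87.42 tilt [-0.0014 -0.0034] F [ 0.3  0.1 -0.9] w 0.134 g 58.68052124977112
[600.4, 95.0, 80.0, 8.0] [-117.3, 163.9, -1.9, -0.1, 0.2, 79.4]
top 72 t range -49.6 -24.4 mid -37.0 lat at 0 1.5 dang 2.2 z 121.6
scene 55 t range -49.0 -3.8 mid -26.4 lat at 0 1.5 dang -5.2 z 119.1
```

Call:
play_rows([
  [[-10, 13.5, 0, 0, 0, 6.7], [-20, 27, 0, 0, 0, 13.4], [-29, 40.5, 0, 0, 0, 20], [-39, 54, 0, 0, 0, 26.8], [-49, 67.5, 0, 0, 0, 33.5], [-59, 81, 0, 0, 0, 40.2], [-69, 94.5, 0, 0, 0, 46.9], [-79, 108, 0, 0, 0, 53.6], [-88, 121.5, 0, 0, 0, 60.3], [-98, 135, 0, 0, 0, 67], [-110, 151, 0, 0, 0, 73.7], [-117.9, 162.1, 0, 0, 0, 79.4]],
])

```text
time: 28.63
tool_pos: [0.6011, 0.0939, 0.0805]
tool_rot: [0.0, 0.998, 0.067, 0.0]
contact_force: [-0.4, -0.2, 0.3]
gripper_width: 0.134
grasp_force: 58.8
```

Call:
play_rows([
  [[0, 0, 0, 0, 0, 0], [0, 0, 0, 0, 0, 0], [0, 0, 0, 0, 0, 0], [0, 0, 0, 0, 0, 0], [0, 0, 0, 0, 0, 0], [0, 0, 0, 0, 0, 0], [0, 0, 0, 0, 0, 0]],
])

```text
time: 29.22
tool_pos: [0.5997, 0.0953, 0.0808]
tool_rot: [0.0, 0.998, 0.07, -0.0]
contact_force: [-0.3, -0.1, -1.0]
gripper_width: 0.134
grasp_force: 58.8
```

```bash
python3 plan.py 600.4 95 13 8; python3 seg.py 600.4 95 117 50 8
```

```text
[[599.7, 95.3, 80.8], [599.8, 95.3, 80.8], [599.9, 95.2, 80.8], [599.9, 95.1, 80.8], [600.0, 95.1, 80.8], [600.0, 95.0, 80.8]]
t 29.47 pos [599.9  95.1  80.8] yaw 8.05 tilt [-0.      0.0002] F [0.1 0.6 0.5] w 0.133 g 58.803870677948
[600.4, 95.0, 13.0, 8.0] [0.4, 0.2, 67.8, 0.0, 0.0, 0.0]
top 75 t range -48.9 -22.6 mid -35.8 lat at 0 0.4 dang 0.3 z 122.9
scene 61 t range -50.2 7.6 mid -21.3 lat at 0 1.9 dang 6.0 z 120.4
```

Call:
play_rows([
  [[0, 0, 22, 0, 0, 0], [0, 0, 42, 0, 0, 0], [0, 0, 55, 0, 0, 0], [0, 0, 62, 0, 0, 0], [0, 0, 65, 0, 0, 0], [0, 0, 66, 0, 0, 0], [0, 0, 67, 0, 0, 0], [0, 0, 67, 0, 0, 0], [0, 0, 67, 0, 0, 0], [0, 0, 67, 0, 0, 0], [0, 0, 67.5, 0, 0, 0], [0, 0, 67.5, 0, 0, 0]],
])

```text
time: 30.57
tool_pos: [0.6002, 0.0949, 0.0135]
tool_rot: [0.0, 0.998, 0.07, 0.0]
contact_force: [-0.4, -1.0, -0.7]
gripper_width: 0.136
grasp_force: 58.8
```

Call:
play_rows([
  [[0, 0, 0.5, 0, 0, 0], [0, 0, 1, 0, 0, 0], [0, 0, 1, 0, 0, 0], [0, 0, 1, 0, 0, 0]],
])

```text
time: 30.9
tool_pos: [0.6003, 0.0951, 0.0128]
tool_rot: [-0.0, 0.998, 0.07, 0.0]
contact_force: [-1.6, 0.4, 4.4]
gripper_width: 0.131
grasp_force: 59.2
```

Call:
play_rows([
  [[0, 0, 0, 0, 0, 0], [0, 0, 0, 0, 0, 0], [0, 0, 0, 0, 0, 0], [0, 0, 0, 0, 0, 0], [0, 0, -8, 0, 0, 0], [0, 0, -30, 0, 0, 0], [0, 0, -60, 0, 0, 0], [0, 0, -85, 0, 0, 0], [0, 0, -100, 0, 0, 0], [0, 0, -100, 0, 0, 0], [0, 0, -100, 0, 0, 0], [0, 0, -100, 0, 0, 0]],
], claw=-0.3)

```text
time: 31.9
tool_pos: [0.5992, 0.0949, 0.1109]
tool_rot: [0.0, 0.998, 0.07, -0.001]
contact_force: [-1.1, 0.0, -0.8]
gripper_width: 0.35
grasp_force: 0.0
```

```bash
python3 seg.py 600.4 95 47.9 50 8;  python3 seg.py 564.8 -311 8 35 82.5; python3 plan.py 564.8 -311 60 82.5
```

```text
top 96 t range -49.6 -10.6 mid -30.1 lat at 0 -0.0 dang -2.5 z 54.3
scene 133 t range -49.2 51.2 mid 1.0 lat at 0 0.6 dang 0.2 z 51.9
top 181 t range -36.2 34.4 mid -0.9 lat at 0 -1.3 dang 0.2 z 15.1
scene 248 t range -34.5 36.6 mid 1.1 lat at 0 1.6 dang -0.5 z 12.2
[[598.9, 94.9, 110.3], [599.2, 94.9, 110.6], [599.4, 94.9, 111.0], [599.6, 94.9, 111.3], [599.8, 94.9, 111.6], [599.9, 95.0, 111.8]]
t 32.35 pos [599.5  94.9 111.1] yaw 8.02 tilt [-0.0019 -0.    ] F [0.3 0.5 0.4] w 0.352 g 0.0
[564.8, -311.0, 60.0, 82.5] [-90.9, 397.1, 51.3, -0.1, 0.1, -74.5]
```

Call:
play_rows([
  [[-8, 33, 0, 0, 0, -6.2], [-15, 66, 0, 0, 0, -12.4], [-23, 99, 0, 0, 0, -18.6], [-31, 132, 0, 0, 0, -24.8], [-38, 165, 0, 0, 0, -31], [-46, 198, 0, 0, 0, -37.2], [-54, 231, 0, 0, 0, -43.4], [-61, 264, 10, 0, 0, -49.6], [-69, 297, 20, 0, 0, -55.8], [-76, 330, 30, 0, 0, -62], [-84, 365, 40, 0, 0, -68.3], [-91.8, 397.1, 50, 0, 0, -74.5]],
])

```text
time: 33.35
tool_pos: [0.5643, -0.3131, 0.062]
tool_rot: [0.0, 0.75, 0.661, -0.0]
contact_force: [0.7, 1.0, 0.8]
gripper_width: 0.349
grasp_force: 0.0
```

Call:
play_rows([
  [[0, 0, 0, 0, 0, 0], [0, 0, 20, 0, 0, 0], [0, 0, 40, 0, 0, 0], [0, 0, 50, 0, 0, 0], [0, 0, 50, 0, 0, 0], [0, 0, 50, 0, 0, 0], [0, 0, 50, 0, 0, 0], [0, 0, 50, 0, 0, 0]],
])

```text
time: 34.02
tool_pos: [0.5657, -0.3115, 0.0141]
tool_rot: [0.001, 0.752, 0.66, 0.0]
contact_force: [0.2, 0.5, -0.4]
gripper_width: 0.349
grasp_force: 0.0
```

```bash
python3 plan.py 564.8 -311 -27 82.5; python3 seg.py 564.8 -311 8 35 82.5
```

```text
[[565.7, -311.5, 14.1], [565.7, -311.5, 14.0], [565.5, -311.5, 13.8], [565.3, -311.4, 13.6], [565.1, -311.4, 13.3], [564.9, -311.3, 13.0]]
t 34.27 pos [ 565.4 -311.5   13.7] yaw 82.53 tilt [-0.0012  0.0018] F [-0.4 -0.  -0.1] w 0.35 g 0.0
[564.8, -311.0, -27.0, 82.5] [0.4, -0.7, 40.7, 0.1, 0.1, 0.0]
top 161 t range -30.6 35.2 mid 2.3 lat at 0 -1.8 dang 1.9 z 14.8
scene 235 t range -34.5 36.6 mid 1.1 lat at 0 2.1 dang -0.4 z 11.8
```

Call:
play_rows([
  [[0.3, 0, 15, 0, 0, 0], [0.3, 0, 28, 0, 0, 0], [0.3, 0, 36, 0, 0, 0], [0.3, 0, 39, 0, 0, 0], [0.3, 0, 39.5, 0, 0, 0], [0.3, 0, 39.5, 0, 0, 0], [0.3, 0, 39.5, 0, 0, 0], [0.3, 0, 39.5, 0, 0, 0], [0.3, 0, 39.5, 0, 0, 0], [0.3, 0, 39.5, 0, 0, 0]],
])

```text
time: 35.2
tool_pos: [0.565, -0.3111, -0.0266]
tool_rot: [0.001, 0.752, 0.659, 0.0]
contact_force: [-0.1, 0.2, 0.3]
gripper_width: 0.354
grasp_force: 0.0
```

Call:
play_rows([
  [[0, 0, 0, 0, 0, 0], [0, 0, 0, 0, 0, 0], [0, 0, 0, 0, 0, 0], [0, 0, 0, 0, 0, 0], [0, 0, 0, 0, 0, 0], [0, 0, 0, 0, 0, 0]],
], claw=-1)

```text
time: 35.7
tool_pos: [0.565, -0.3111, -0.0267]
tool_rot: [0.0, 0.752, 0.659, 0.0]
contact_force: [-0.5, 0.7, 4.2]
gripper_width: 0.155
grasp_force: 58.9
```

Call:
play_rows([
  [[0, 0, -5, 0, 0, 0], [0, 0, -20, 0, 0, 0], [0, 0, -45, 0, 0, 0], [0, 0, -75, 0, 0, 0], [0, 0, -100, 0, 0, 0], [0, 0, -110, 0, 0, 0], [0, 0, -110, 0, 0, 0], [0, 0, -110, 0, 0, 0], [0, 0, -110, 0, 0, 0]],
])

```text
time: 36.45
tool_pos: [0.5633, -0.3099, 0.0806]
tool_rot: [-0.002, 0.752, 0.659, -0.001]
contact_force: [0.0, 0.1, -0.4]
gripper_width: 0.157
grasp_force: 58.7
```

```bash
python3 plan.py 590.7 164.3 82 8; python3 seg.py 564.8 -311 118 35 82.5
```

```text
[[563.3, -309.9, 80.6], [563.1, -309.7, 80.1], [563.1, -309.8, 80.1], [563.4, -309.9, 80.3], [563.6, -310.1, 80.7], [563.8, -310.3, 81.1]]
t 36.7 pos [ 563.3 -309.9   80.5] yaw 82.52 tilt [ 0.0015 -0.0033] F [-0.  -0.1 -0.3] w 0.158 g 58.66998732089996
[590.7, 164.3, 82.0, 8.0] [473.7, -34.6, -0.7, -0.2, 0.0, 74.5]
top 133 t range -16.0 35.7 mid 9.9 lat at 0 -1.8 dang 5.2 z 122.9
scene 170 t range -34.1 36.5 mid 1.2 lat at 0 4.8 dang 0.4 z 119.7
```

Call:
play_rows([
  [[35, -2.7, 0, 0, 0, 5.5], [70, -5.4, 0, 0, 0, 11], [105, -8.1, 0, 0, 0, 16.5], [140, -10.8, 0, 0, 0, 22], [175, -13.5, 0, 0, 0, 27.5], [210, -16.2, 0, 0, 0, 33], [245, -18.9, 0, 0, 0, 38.5], [280, -21.6, 0, 0, 0, 44], [315, -24.3, 0, 0, 0, 49.5], [350, -27, 0, 0, 0, 55], [385, -29.7, 0, 0, 0, 60.5], [420, -32.4, 0, 0, 0, 66]],
])

```text
time: 37.8
tool_pos: [0.587, 0.1116, 0.0827]
tool_rot: [0.0, 0.99, 0.141, 0.0]
contact_force: [0.4, 0.4, -0.9]
gripper_width: 0.158
grasp_force: 58.8
```

```bash
python3 plan.py 590.7 164.3 83 8
```

```text
[[587.0, 111.6, 82.7], [586.9, 117.4, 82.9], [586.9, 114.3, 82.7], [587.0, 112.1, 82.6], [587.0, 110.6, 82.5], [587.0, 109.7, 82.5]]
t 38.05 pos [587.  111.8  82.7] yaw 16.55 tilt [ 0.0002 -0.0007] F [ 0.9 -0.6 -0. ] w 0.161 g 58.825079798698425
[590.7, 164.3, 83.0, 8.0] [18.5, -49.2, -0.3, -0.0, -0.0, 8.6]
```

Call:
play_rows([
  [[8, -22, 0, 0, 0, 4], [15, -40, 0, 0, 0, 7], [18, -50, 0, 0, 0, 8.3], [18.4, -51.7, 0, 0, 0, 8.5], [18.4, -51.7, 0, 0, 0, 8.5], [18.4, -51.7, 0, 0, 0, 8.5], [18.4, -51.7, 0, 0, 0, 8.5], [18.4, -51.7, 0, 0, 0, 8.5], [18.4, -51.7, 0, 0, 0, 8.5], [18.4, -51.7, 0, 0, 0, 8.5]],
])

```text
time: 38.88
tool_pos: [0.5901, 0.1642, 0.0827]
tool_rot: [0.0, 0.998, 0.07, -0.0]
contact_force: [-0.2, 0.1, 0.4]
gripper_width: 0.159
grasp_force: 58.8
```

```bash
python3 plan.py 590.7 164.3 14.5 8; python3 seg.py 590.7 164.3 118 35 8
```

```text
[[590.1, 164.2, 82.7], [590.1, 164.3, 82.7], [590.1, 164.5, 82.7], [590.1, 164.5, 82.8], [590.1, 164.6, 82.7], [590.1, 164.7, 82.7]]
t 39.13 pos [590.1 164.5  82.7] yaw 8.01 tilt [-0.0001  0.0002] F [-0.6  0.8  0.5] w 0.159 g 58.84158968925476
[590.7, 164.3, 14.5, 8.0] [0.6, 0.3, 68.2, 0.0, 0.0, 0.0]
top 39 t range -33.5 -19.5 mid -26.5 lat at 0 -5.6 dang -11.9 z 124.3
scene 43 t range -34.0 5.0 mid -14.5 lat at 0 3.9 dang 12.3 z 121.7
```

Call:
play_rows([
  [[0, 0, 22, 0, 0, 0], [0, 0, 42, 0, 0, 0], [0, 0, 55, 0, 0, 0], [0, 0, 61, 0, 0, 0], [0, 0, 64, 0, 0, 0], [0, 0, 65, 0, 0, 0], [0, 0, 66, 0, 0, 0], [0, 0, 66, 0, 0, 0], [0, 0, 66, 0, 0, 0], [0, 0, 66, 0, 0, 0], [0, 0, 66.5, 0, 0, 0], [0, 0, 66.5, 0, 0, 0]],
])

```text
time: 40.23
tool_pos: [0.5902, 0.1647, 0.0165]
tool_rot: [0.0, 0.998, 0.07, 0.0]
contact_force: [-0.1, -0.0, -0.7]
gripper_width: 0.155
grasp_force: 58.8
```

Call:
play_rows([
  [[0, 0, 0.5, 0, 0, 0], [0, 0, 1, 0, 0, 0], [0, 0, 1, 0, 0, 0], [0, 0, 1, 0, 0, 0]],
])

```text
time: 40.57
tool_pos: [0.5901, 0.1647, 0.0153]
tool_rot: [0.0, 0.998, 0.07, 0.0]
contact_force: [-0.2, -0.3, -0.1]
gripper_width: 0.156
grasp_force: 58.9
```

Call:
play_rows([
  [[0, 0, 0.5, 0, 0, 0], [0, 0, 0.7, 0, 0, 0], [0, 0, 0.7, 0, 0, 0], [0, 0, 0.7, 0, 0, 0]],
])

```text
time: 40.9
tool_pos: [0.5902, 0.1649, 0.015]
tool_rot: [-0.0, 0.998, 0.07, 0.0]
contact_force: [-1.6, 0.7, 3.5]
gripper_width: 0.157
grasp_force: 59.2
```

Call:
play_rows([
  [[0, 0, 0, 0, 0, 0], [0, 0, 0, 0, 0, 0], [0, 0, 0, 0, 0, 0], [0, 0, 0, 0, 0, 0], [0, 0, -8, 0, 0, 0], [0, 0, -30, 0, 0, 0], [0, 0, -60, 0, 0, 0], [0, 0, -85, 0, 0, 0], [0, 0, -110, 0, 0, 0], [0, 0, -130, 0, 0, 0], [0, 0, -130, 0, 0, 0], [0, 0, -130, 0, 0, 0]],
], claw=-0.3)

```text
time: 41.9
tool_pos: [0.5913, 0.1648, 0.1467]
tool_rot: [-0.0, 0.998, 0.07, 0.002]
contact_force: [0.8, -0.5, -0.1]
gripper_width: 0.351
grasp_force: 0.0
```

Call:
play_rows([
  [[-30, -5, 0, 0, 0, 0], [-70, -20, 0, 0, 0, 0], [-110, -30, 0, 0, 0, 0], [-150, -60, 0, 0, 0, 0], [-180, -90, 0, 0, 0, 0], [-180, -125, 0, 0, 0, 0], [-180, -160, 0, 0, 0, 0], [-180, -160, 0, 0, 0, 0], [-180, -160, 0, 0, 0, 0]],
])

```text
time: 42.65
tool_pos: [0.3878, 0.2986, 0.1427]
tool_rot: [0.001, 0.997, 0.072, -0.001]
contact_force: [0.3, -0.8, -0.1]
gripper_width: 0.354
grasp_force: 0.0
```

```bash
for a in "590.7 164.3 49.3 35" "600.4 95 47.9 50" "610.1 25.7 45.3 65" "619.8 -43.6 46.5 80"; do python3 seg.py $a 8; done; python3 sad.py top 2>/dev/null
python3 - <<'E'
from h import *
p,d=vision.grab_frame('top');q,_=vision.grab_frame('scene')
f=lambda i:cv2.resize(i,(800,int(800*i.shape[0]/i.shape[1])),interpolation=cv2.INTER_CUBIC)
a=f(p[150:225,190:380]);b=f(q[165:245,225:385])
v=np.vstack([a,b]);v=cv2.resize(v,None,fx=min(1,599/v.shape[0]),fy=min(1,599/v.shape[0]));print(v.shape);cv2.imwrite('pics/fin.png',v)
E
```

```text
top 194 t range -32.8 37.0 mid 2.1 lat at 0 1.3 dang 0.3 z 56.1
scene 107 t range -33.3 38.8 mid 2.8 lat at 0 0.7 dang 0.7 z 53.5
top 233 t range -49.3 49.8 mid 0.3 lat at 0 1.2 dang -0.2 z 54.0
scene 142 t range -52.0 51.2 mid -0.4 lat at 0 0.7 dang 0.7 z 51.3
top 198 t range -62.9 65.4 mid 1.2 lat at 0 0.8 dang -0.1 z 49.9
scene 130 t range -66.7 64.6 mid -1.1 lat at 0 0.6 dang 0.0 z 47.5
top 327 t range -82.8 78.2 mid -2.3 lat at 0 1.0 dang -0.2 z 51.8
scene 221 t range -84.1 78.5 mid -2.8 lat at 0 0.8 dang 0.1 z 49.4
top 1 84 front [-29.4 -25.4 -23.3 -21.1  -4.7] rear [ 9.9 23.4 25.6 27.7 29.8] lat [np.float64(-12.7), np.float64(10.1)]
top 2 79 front [-33.  -25.6 -23.3 -21.1  -5.7] rear [ 5.4 23.3 24.9 27.1 33.9] lat [np.float64(-12.2), np.float64(9.6)]
top 3 63 front [-26.7 -25.2 -24.4 -22.6 -21.4] rear [23.6 24.2 25.9 28.2 28.6] lat [np.float64(-12.8), np.float64(14.3)]
top 4 75 front [-34.1 -26.1 -23.8 -21.6 -17. ] rear [ 6.3 23.6 25.1 27.2 30.8] lat [np.float64(-12.0), np.float64(9.7)]
(599, 670, 3)
```

View pics/fin.png

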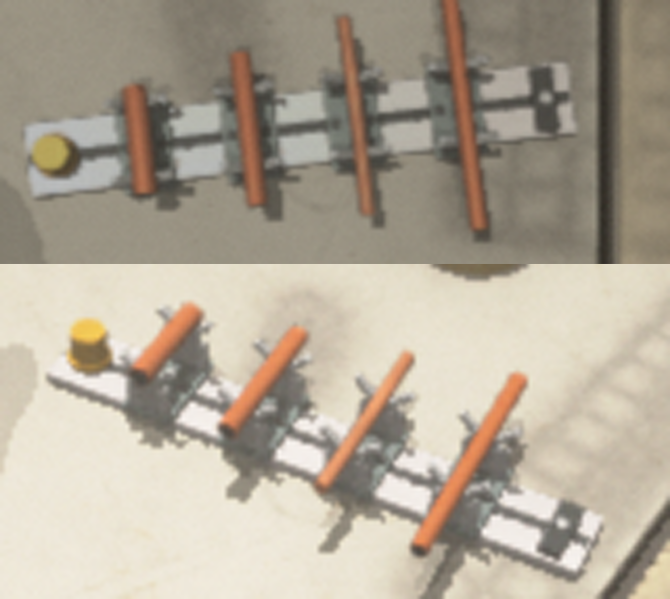

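The final picture shows all four tubes lying in both saddles of their stands, with lengths increasing from the post at (52,155) to the clip at (545,98). All are within about 3 mm of centre and the gripper is well clear. Handing in.

```bash
python3 -c "
from plant import order; print(order.job_done())"
```

```text
the job is handed in; nothing more can be done
None
```

The job is handed in (no verdict shown): all four copper tubes lie in both saddles of their V stands, shortest at the brass post to longest at the far end, each within about 3 mm of centre and let go, in about 43 s of the 102 s allowed.

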